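Set out a guard-rail frame for tacking

TASK

Set out the guard-rail frame for tacking: stand the round pipe stub upright in the middle of the round base plate, the square tube stub upright in the middle of the square base plate with its sides parallel to the plate's, and the screw jack on the bench halfway between the two plates, in line with them. Then, when those three stand, lay the flat bar across the tops of both stubs, over the middle of each and centred lengthways, so that it passes over the jack. Set each piece down rather than dropping it, and leave the brass fitting and the pointed steel tag where they lie.

Things in the scene. Friction and masses are not known exactly. Their poses are not given: they have to be found in the camera images.
- round_plate: Bare steel disc, 84 mm diameter, 10 mm thick, lying flat and fixed to the bench. Origin at the centre of its underside, z up; its top is 10 mm above the bench. Its centre is always 210 mm from the square plate's.
- square_plate: Bare steel square plate, 84 x 84 mm, 10 mm thick, lying flat and fixed to the bench. Origin at the centre of its underside; x and y along its sides, z up.
- pipe_stub: Short round steel pipe standing upright, outside diameter 48 mm, bore 38 mm, 60 mm tall, open at both ends, 0.3 kg. Origin at the centre of its lower end, z up along the pipe. Can be gripped across the outside.
- tube_stub: Short square steel tube standing upright, 45 x 45 mm outside, 4 mm wall, 60 mm tall, open at both ends, 0.32 kg. Origin at the centre of its lower end; x and y square to its outer faces, z up along the tube.
- screw_jack: Grey screw jack standing upright, 64 mm tall, 0.25 kg: round foot 40 mm in diameter and 8 mm high, tapering to a straight body 26 mm in diameter from 18 to 50 mm above the bench, then a thin screw and a flat head 24 mm in diameter. Origin at the centre of its foot, z up. When in place it stays about 6 mm short of the bar, which does not rest on it.
- flat_bar: Bare steel flat bar lying flat, 290 mm long, 30 mm wide, 10 mm thick, 0.65 kg. Origin at the centre of its underside; x along its length, y across its width, z up. Lying across both stubs its underside is 70 mm above the bench.
- brass_fitting: Small brass pipe fitting standing among the parts, not part of the job: hexagon 26 mm across flats, with a round stem, 40 mm tall. Origin at the centre of its underside. It is loose.
- steel_tag: Flat steel tag with one pointed end, not part of the job, lying at one side of the parts: about 104 x 48 mm, 5 mm thick, y along its length towards the point. Origin at the underside, about mid-length. It is loose.
Mind the look-alikes: they are no part of the job. What is shaped like the round_plate but purple or red is not meant.

How it is judged:
By the outcome, as a careful person would: the job done as asked, in the order asked, and still so for the second after the job is handed in, with the robot touching nothing.
It also fails if it takes over 106 s, if anything falls off the work surface, if the arm or the gripper's body presses on something with over 40 N, if the wrist force passes 120 N, or if a joint passes its speed limit or range.

ROBOT

A 6-joint arm with a two-finger parallel gripper is mounted at the origin on the work surface. World frame = base frame: x ahead of the robot, y to its left, z up, the work surface at z = 0. Lengths are in m, angles in rad, forces in N, time in s.
With the tool pointing down it reaches from about 0.35 to 0.85 m from the base axis. Payload 8.1 kg.
Tool frame: the origin (TCP) lies midway between the tips of the shut fingers; the grasp point (between the pads) lies 19 mm behind it; z points along the fingers, y is the direction in which the jaws open and shut (so a half turn about z gives the same grasp; the last joint's range is limited). The gripper opens to 93 mm and grips with 3 to 60 N. Pads are 15 mm wide; open, the fingers measure 128 mm over their backs; the gripper's body (75 mm by 188 mm) begins 65 mm behind the grasp point.
Start: joints at [-1.365, 0.13, 1.488, -0, 1.523, -0.085], TCP at [0.172, -0.575, 0.219] pointing down, gripper open.
Joint ranges: [-2.96, 2.96], [-0.89, 2.26], [0.02, 2.5], [-1.34, 4.48], [0, 2.73], [-2.66, 2.66]. Speed limits (rad/s): [2.39, 2.39, 2.79, 3.14, 3.14, 3.14].

INTERFACE

Orientations are given as a rotation vector (axis times angle).
In Python, from plant import robot gives the robot as it stands. The module is installed in compiled form; this text tells all that it offers.
- The arm moves only by the shell command python3 -m pendant 'ROWS' [FORCE]. ROWS is JSON, a list of rows, each an object with "translation": the shift along the tool's x, y, z in mm, a list of three; "twist": the turn, a rotation vector about the tool's x, y, z in rad, a list of three; "grip": the opening, from -1 (shut) to 1 (fully open). A call has exactly 10 rows; each row shifts and turns the pose as measured when the row begins, along the tool's axes as they then stand; what a row does not reach is not made up. A row lasts 1/10 s, in which the tool goes at most 50 mm and 8.59 degrees, less where a joint would pass 70% of its speed; a pose out of reach is approached as far as the arm can. A call is refused whole if a number of a shift passes 50 or a number of a turn 0.15, either way. A call with a gripper value outside its range is refused whole. The fingers move at their own pace and stop on an object; FORCE is the grip in N (left out, the last holds). Time passes only in rows, so rows that do not move let the fingers close, or fill a call up. It gives the time, the measured TCP pose, the force and the opening at its end, in the units of the state.
- robot.read_state(): the state, without advancing time (a new reading comes with each control period).
- robot.read_camera(name): name is "scene" or "top" or "wrist"; returns (picture, depth): 420x560x3 uint8, red, green, blue; 420x560 float32, m along the optical axis (not along the pixel's ray), 0 where there is no reading.
- robot.camera_info(name): a dict with "vertical_fov" (degrees; the focal length in pixels is half the picture's height over the tangent of half this angle, whatever the lens; pixels are square), "cx", "cy" (the principal point, pixels), "cam_to_world" (4x4, takes a point from camera to world coordinates). Camera axes: x right, y up, looking along -z (the intrinsics and any distortion apply to the point x, -y, -z); pixel columns grow to the right and rows downward; lengths in m; the calibration is good to about 2 mm. The wrist camera is an equidistant fisheye: a pixel r from the principal point sees the ray r / f radians off the axis. A picture is of the moment at which its call begins: read the wrist's pose just before it. camera_info takes no time and is no camera call; for the wrist camera it gives the pose at the moment of the call.
- robot.close_job(): hands the job in, once; it reports no verdict.
The state is a dict: "t": time; "q": joint angles; "dq": joint speeds; "joint_torque": joint torques, N m; "tool_pos": TCP position; "orientation": TCP orientation; "force": force on the tool from outside, world axes, zero at the start; "wrist_torque": the same for the moment, N m; "opening": finger opening in m.
Only numpy, scipy, OpenCV 4.12 (cv2) and the standard library are available. Lean on these libraries where they do the work, as an engineer would, in place of code of your own. Each camera call takes 0.05 s, during which the arm holds its last target. There are 200 camera calls.

## Working session

There is one attempt and no reset: what is moved stays moved. The work goes in short steps, Python scripts to look and compute and a shell command to move; the robot and the scene stay as the last step left them, time stands still between calls to the robot, and variables do not carry over. Pictures are saved under pics/ and viewed, about 12 in all and at most 16, crops included, and the job is handed in when it is done.

```bash
mkdir -p pics
python3 - <<'E'
from plant import robot
import cv2,numpy as np
s=robot.read_state();print(s['t'],s['tool_pos'],s['orientation'],s['opening'])
for n in ['top','scene']:
    p,d=robot.read_camera(n);i=robot.camera_info(n);print(n,i)
    cv2.imwrite(f'pics/{n}0.png',p[:,:,::-1]);np.save(f'{n}0.npy',d);print(np.count_nonzero(d)/d.size)
E
```

```text
0.0 [ 0.17196149 -0.57423863  0.21759991] [-3.10663792e+00 -4.54932295e-01  1.07144576e-04] 0.09287903613912514
top {'vertical_fov': 56.39892724539502, 'cx': 282.4622811782619, 'cy': 205.60856633646046, 'cam_to_world': array([[ 0.00642979,  0.98555613, -0.16922697,  0.37382043],
       [-0.99983176,  0.00924337,  0.01584354,  0.01302526],
       [ 0.01717893,  0.16909663,  0.98544975,  1.08450138],
       [ 0.        ,  0.        ,  0.        ,  1.        ]])}
0.9960289115646258
scene {'vertical_fov': 50.53996202887327, 'cx': 279.1317786407119, 'cy': 208.75528297858392, 'cam_to_world': array([[-0.67180593, -0.62786901,  0.39301056,  0.93771634],
       [ 0.74067896, -0.57546714,  0.34674522,  0.38891772],
       [ 0.00845409,  0.52404015,  0.8516516 ,  0.95117875],
       [ 0.        ,  0.        ,  0.        ,  1.        ]])}
0.9960034013605442
```

View pics/top0.png

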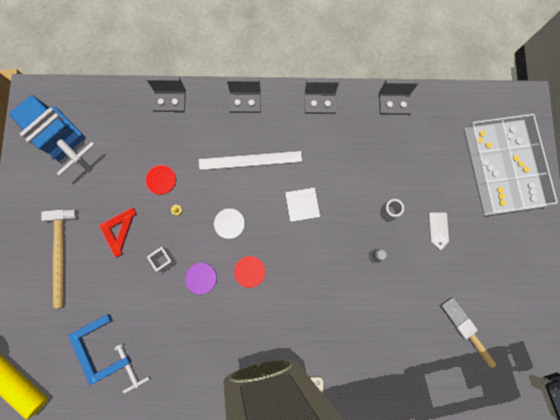

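View pics/scene0.png

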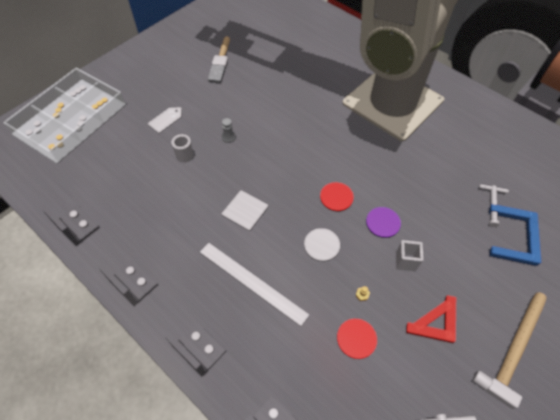

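Candidates for round_plate in the top view: grey-white (229,223), purple (201,278), red (249,271), red (160,180). The bare steel one at (229,223) fits. I'll measure and confirm it in an enlarged crop.

```bash
cat > h.py <<'E'
import numpy as np,cv2
from scipy.spatial.transform import Rotation as R
from plant import robot
def f(i): return 210/np.tan(np.radians(i['vertical_fov'])/2)
def rays(i,uv,wrist=False):
    uv=np.atleast_2d(np.asarray(uv,float)); p=(uv-[i['cx'],i['cy']])/f(i)
    if wrist:
        r=np.linalg.norm(p,axis=1,keepdims=True)+1e-12
        d=np.hstack([p/r*np.sin(r),np.cos(r)])
    else: d=np.hstack([p,np.ones((len(p),1))])
    d=d*[1,-1,-1]
    return i['cam_to_world'][:3,3],d@i['cam_to_world'][:3,:3].T
def onplane(i,uv,z,wrist=False):
    o,d=rays(i,uv,wrist); return (o+d*((z-o[2])/d[:,2])[:,None])[:,:2]
def cloud(i,dep,wrist=False):
    v,u=np.mgrid[0:420,0:560]; o,d=rays(i,np.c_[u.ravel(),v.ravel()],wrist)
    ax=-i['cam_to_world'][:3,2]; d=d/(d@ax)[:,None]
    return (o+d*dep.reshape(-1,1)).reshape(420,560,3)
E
python3 - <<'E'
from h import *
B={'top':dict(plate=(229,223),sq=(302,204),tube=(159,259),pipe=(394,208),jack=(379,255),bar=(250,160),fit=(176,210),tag=(439,230)),
'scene':dict(plate=(322,244),sq=(245,210),tube=(412,252),pipe=(182,148),jack=(228,130),bar=(253,283),fit=(363,293),tag=(166,120))}
Z=dict(plate=.01,sq=.01,tube=.06,pipe=.06,jack=.064,bar=.01,fit=.04,tag=.005)
for n in B:
    im=cv2.imread(f'pics/{n}0.png');d=np.load(f'{n}0.npy');i=robot.camera_info(n);P=cloud(i,d)
    print(n,'bench z',np.median(P[150:300,100:400,2]),np.std(P[290:330,100:200,2]))
    for k,c in B[n].items():
        thr=Z[k]*.5 if Z[k]<.02 else Z[k]-.012
        m=((P[:,:,2]>thr)).astype(np.uint8)
        if Z[k]<.02: m=((im.min(2)>140)).astype(np.uint8)
        nl,lab,st,ce=cv2.connectedComponentsWithStats(m)
        w=lab[c[1]-16:c[1]+17,c[0]-16:c[0]+17];w=w[w>0]
        if len(w)==0: print(k,'none');continue
        l=np.bincount(w).argmax()
        cs=max(cv2.findContours((lab==l).astype(np.uint8),0,cv2.CHAIN_APPROX_NONE)[0],key=len)[:,0]
        X=onplane(i,cs,Z[k])*1000
        (a,b),(w1,h1),an=cv2.minAreaRect(X.astype(np.float32))
        print(k,st[l,4],'rect',np.round([a,b,w1,h1,an],1),'zmed',round(float(np.median(P[lab==l][:,2])),4))
im=cv2.imread('pics/top0.png')[130:310,130:460]
cv2.imwrite('pics/crop1.png',cv2.resize(im,None,fx=2.4,fy=2.4,interpolation=cv2.INTER_CUBIC))
s,_=robot.read_camera('wrist');cv2.imwrite('pics/w0.png',s[:,:,::-1]);i=robot.camera_info('wrist');print(i)
E
```

```text
top bench z 0.0014345893078112626 0.07058384202583352
plate 790 rect [5.086e+02 1.442e+02 8.330e+01 8.560e+01 5.000e-01] zmed 0.0106
sq 983 rect [563.3 -59.2  88.2  88.2  10.2] zmed 0.0109
tube 160 rect [407.9 313.7  47.4  47.4  34.9] zmed 0.0592
pipe 139 rect [ 5.475e+02 -3.008e+02  4.590e+01  4.890e+01  5.000e-01] zmed 0.0597
jack 75 rect [ 423.1 -259.4   22.1   26.8   11.5] zmed 0.0651
bar 1230 rect [689.5  88.7  34.9 294.8   5.4] zmed 0.0108
fit 31 rect [542.6 286.6  13.9  13.4   3. ] zmed 0.0371
tag 640 rect [ 492.  -440.9  106.3   52.5    0.8] zmed 0.0062
scene bench z 0.00038931828349220154 0.22100789718991992
plate 947 rect [506.5 145.2  85.5  83.9  83.3] zmed 0.0098
sq 1053 rect [561.7 -57.3  87.4  87.1   9.8] zmed 0.0099
tube 256 rect [409.  318.   52.1  46.8  34. ] zmed 0.0583
pipe 167 rect [ 548.1 -296.    56.2   46.2   68.4] zmed 0.0577
jack 66 rect [ 421.5 -256.2   29.1   21.3   45.5] zmed 0.0632
bar 1838 rect [687.3  90.1  34.2 293.4   5.3] zmed 0.0097
fit 47 rect [545.5 292.2  15.9  15.3  63. ] zmed 0.0349
tag 475 rect [ 491.5 -438.6  105.5   53.1    0.7] zmed 0.0049
{'vertical_fov': 65.70646984690485, 'cx': 283.748285553206, 'cy': 214.03945048410753, 'cam_to_world': array([[ 0.28590719,  0.92574605,  0.24749007,  0.24061663],
       [-0.95825612,  0.27661478,  0.07231513, -0.55467716],
       [-0.00151396, -0.25783429,  0.96618797,  0.38439425],
       [ 0.        ,  0.        ,  0.        ,  1.        ]])}
```

View pics/crop1.png

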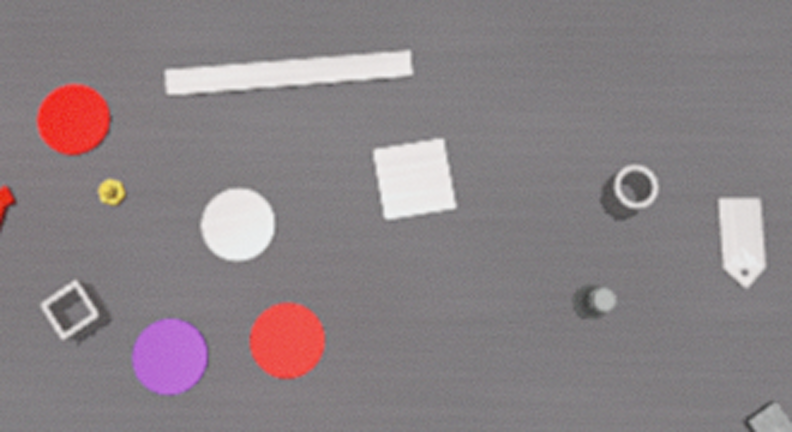

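The crop confirms it: the bare grey-white disc is at crop (238,225), with purple (170,356), red (287,340) and red (75,119) as the look-alikes. The two plates measure 209.8 mm apart, which matches the 210 mm given. Next I work out the move to above the pipe.

```bash
cat > g.py <<'E'
import sys
from h import *
def go(x,y,z,yang):
    "mm, deg (yang = world angle of tool y)"
    s=robot.read_state();T=R.from_rotvec(s['orientation']);a=np.radians(yang)
    Y=[np.cos(a),np.sin(a),0];Z=[0,0,-1];X=np.cross(Y,Z)
    D=R.from_matrix(np.c_[X,Y,Z])
    d=np.array([x,y,z])-np.array(s['tool_pos'])*1000
    print('t',round(s['t'],2),'pos',np.round(np.array(s['tool_pos'])*1000,1),'open',round(s['opening']*1000,1),'F',np.round(s['force'],1))
    print(' tool shift now',np.round(T.inv().apply(d),1),' in final frame',np.round(D.inv().apply(d),1),'twist',np.round((T.inv()*D).as_rotvec(),3))
if __name__=='__main__': go(*map(float,sys.argv[1:5]))
E
python3 g.py 548 -299 180 -75
```

```text
t 0.15 pos [ 171.9 -574.4  217.8] open 93.0 F [-0.2 -0.6  0.1]
 tool shift now [ 439.2 -156.    38.1]  in final frame [ 434.5 -168.7   37.8] twist [-0.001 -0.     0.029]
```

```bash
python3 -m pendant '[{"translation":[20,-7,2],"twist":[0,0,0.03],"grip":1},{"translation":[40,-16,4],"twist":[0,0,0],"grip":1},{"translation":[47,-18,4],"twist":[0,0,0],"grip":1},{"translation":[47,-18,4],"twist":[0,0,0],"grip":1},{"translation":[47,-18,4],"twist":[0,0,0],"grip":1},{"translation":[47,-18,4],"twist":[0,0,0],"grip":1},{"translation":[47,-18,4],"twist":[0,0,0],"grip":1},{"translation":[47,-18,4],"twist":[0,0,0],"grip":1},{"translation":[47,-18,4],"twist":[0,0,0],"grip":1},{"translation":[45,-18,4],"twist":[0,0,0],"grip":1}]' 40; python3 g.py 548 -299 180 -75
```

```text
t: 1.15
tool_pos: [0.5456, -0.3025, 0.1765]
orientation: [-3.115, -0.388, 0.005]
force: [-0.1, -0.3, -0.1]
opening: 0.093
t 1.15 pos [ 545.6 -302.5  176.5] open 93.0 F [-0.1 -0.3 -0.1]
 tool shift now [ 3.1 -2.8 -3.5]  in final frame [ 3.2 -2.8 -3.5] twist [-0.003  0.003 -0.014]
```

```bash
cat > w.py <<'E'
from h import *
def snap(name,cam='wrist'):
    s=robot.read_state();i=robot.camera_info(cam);p,d=robot.read_camera(cam)
    cv2.imwrite(f'pics/{name}.png',p[:,:,::-1]);np.savez(f'{name}.npz',d=d,**i)
    print('dq',round(float(np.abs(s['dq']).max()),3));return p,d,i
E
python3 - <<'E'
from w import *
p,d,i=snap('w1');P=cloud(i,d,True)
m=((P[:,:,2]>.045)&(P[:,:,2]<.075)).astype(np.uint8)
for c in cv2.findContours(m,0,1)[0]:
    if cv2.contourArea(c)<300: continue
    X=onplane(i,c[:,0],.06,True)*1000; print(np.round(cv2.minAreaRect(X.astype(np.float32))[0:2],1),cv2.minEnclosingCircle(X.astype(np.float32)),c[:,0].mean(0))
E
```

```text
dq 0.77
[[ 549.3 -301. ]
 [  48.9   46.8]] ((548.8912353515625, -300.80340576171875), 24.83169937133789) [282.58666667 204.94      ]
[[ 671.4 -541.9]
 [ 245.7   41.5]] ((671.4259033203125, -558.3182373046875), 122.9204330444336) [527.79157895 148.17473684]
```

View pics/w1.png

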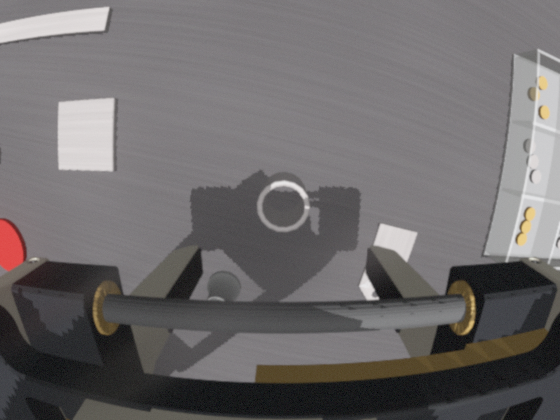

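The wrist picture shows the pipe ring at (283,206) between the open fingers, with the jack at (220,285) clear of them.

```bash
python3 g.py 548.5 -300.3 21 -75
```

```text
t 1.2 pos [ 550.5 -296.7  175.3] open 93.0 F [-1.3  3.9 -0.2]
 tool shift now [ -2.8   3.9 154.3]  in final frame [ -2.8   3.  154.3] twist [-0.006 -0.    -0.01 ]
```

```bash
python3 -m pendant '[{"translation":[0,0,0],"twist":[0,0,0],"grip":1},{"translation":[-1,1,10],"twist":[-0.005,0,-0.01],"grip":1},{"translation":[-1,1,15],"twist":[0,0,0],"grip":1},{"translation":[-1,1,15],"twist":[0,0,0],"grip":1},{"translation":[0,0,15],"twist":[0,0,0],"grip":1},{"translation":[0,0,10],"twist":[0,0,0],"grip":1},{"translation":[0,0,5],"twist":[0,0,0],"grip":1},{"translation":[0,0,0],"twist":[0,0,0],"grip":1},{"translation":[0,0,0],"twist":[0,0,0],"grip":1},{"translation":[0,0,0],"twist":[0,0,0],"grip":1}]'; python3 g.py 548.5 -300.3 21 -75;python3 - <<'E'
from w import *
p,d,i=snap('w2');P=cloud(i,d,True)
m=((P[:,:,2]>.045)&(P[:,:,2]<.075)).astype(np.uint8)
for c in cv2.findContours(m,0,1)[0]:
    if cv2.contourArea(c)<300: continue
    X=onplane(i,c[:,0],.06,True)*1000; print(np.round(cv2.minAreaRect(X.astype(np.float32))[0:2],1),cv2.minEnclosingCircle(X.astype(np.float32)),c[:,0].mean(0))
E
```

```text
t: 2.2
tool_pos: [0.5438, -0.3018, 0.0957]
orientation: [-3.111, -0.407, 0.008]
force: [-0.3, -0.9, -0.4]
opening: 0.0929
t 2.2 pos [ 543.8 -301.8   95.7] open 92.9 F [-0.3 -0.9 -0.4]
 tool shift now [ 5.2  0.1 74.7]  in final frame [ 4.9 -0.3 74.7] twist [-0.004  0.005 -0.002]
dq 0.009
[[ 427.  -260.6]
 [  24.9   41.4]] ((427.0179138183594, -261.0497741699219), 20.76767921447754) [197.88461538 354.93269231]
[[ 549.8 -300.8]
 [  49.    47.4]] ((549.4928588867188, -300.6084899902344), 24.986560821533203) [283.77073171 229.70731707]
```

```bash
python3 -m pendant '[{"translation":[3,0,8],"twist":[-0.004,0.004,0],"grip":1},{"translation":[2,0,14],"twist":[0,0,0],"grip":1},{"translation":[1,0,16],"twist":[0,0,0],"grip":1},{"translation":[0,0,14],"twist":[0,0,0],"grip":1},{"translation":[0,0,10],"twist":[0,0,0],"grip":1},{"translation":[0,0,6],"twist":[0,0,0],"grip":1},{"translation":[0,0,4],"twist":[0,0,0],"grip":1},{"translation":[0,0,0],"twist":[0,0,0],"grip":1},{"translation":[0,0,0],"twist":[0,0,0],"grip":1},{"translation":[0,0,0],"twist":[0,0,0],"grip":1}]'; python3 g.py 549 -300.7 21 -75
```

```text
t: 3.25
tool_pos: [0.5507, -0.2999, 0.0175]
orientation: [3.114, 0.409, 0.0]
force: [0.2, -0.3, 0.7]
opening: 0.093
t 3.25 pos [ 550.7 -299.9   17.5] open 93.0 F [ 0.2 -0.3  0.7]
 tool shift now [-1.9  0.4 -3.5]  in final frame [-1.9  0.3 -3.5] twist [ 0.    -0.    -0.001]
```

```bash
python3 -m pendant '[{"translation":[-1,0,0],"twist":[0,0,0],"grip":1},{"translation":[0,0,0],"twist":[0,0,0],"grip":-1},{"translation":[0,0,0],"twist":[0,0,0],"grip":-1},{"translation":[0,0,0],"twist":[0,0,0],"grip":-1},{"translation":[0,0,0],"twist":[0,0,0],"grip":-1},{"translation":[0,0,0],"twist":[0,0,0],"grip":-1},{"translation":[0,0,0],"twist":[0,0,0],"grip":-1},{"translation":[0,0,0],"twist":[0,0,0],"grip":-1},{"translation":[0,0,0],"twist":[0,0,0],"grip":-1},{"translation":[0,0,0],"twist":[0,0,0],"grip":-1}]' 40; python3 g.py 507.5 144.7 110 -75
```

```text
t: 4.25
tool_pos: [0.551, -0.301, 0.0199]
orientation: [3.112, 0.409, 0.005]
force: [0.1, 0.7, -0.4]
opening: 0.0475
t 4.25 pos [ 551.  -301.    19.9] open 47.5 F [ 0.1  0.7 -0.4]
 tool shift now [  73.3 -441.5  -91.3]  in final frame [  73.4 -441.7  -90.1] twist [ 0.003 -0.003 -0.001]
```

```bash
python3 -m pendant '[{"translation":[0,0,-8],"twist":[0,0,0],"grip":-1},{"translation":[0,0,-16],"twist":[0,0,0],"grip":-1},{"translation":[0,0,-20],"twist":[0,0,0],"grip":-1},{"translation":[2,-10,-20],"twist":[0,0,0],"grip":-1},{"translation":[4,-22,-14],"twist":[0,0,0],"grip":-1},{"translation":[6,-32,-8],"twist":[0,0,0],"grip":-1},{"translation":[7,-40,-4],"twist":[0,0,0],"grip":-1},{"translation":[7,-44,0],"twist":[0,0,0],"grip":-1},{"translation":[7,-44,0],"twist":[0,0,0],"grip":-1},{"translation":[7,-44,0],"twist":[0,0,0],"grip":-1}]'; python3 g.py 507.5 144.7 110 -75
```

```text
t: 5.25
tool_pos: [0.5292, -0.061, 0.1229]
orientation: [3.11, 0.394, 0.015]
force: [1.3, -0.0, -2.5]
opening: 0.0475
t 5.25 pos [529.2 -61.  122.9] open 47.5 F [ 1.3 -0.  -2.5]
 tool shift now [  30.1 -204.7   11.6]  in final frame [  32.3 -204.3   12.9] twist [ 0.008 -0.008 -0.01 ]
```

```bash
python3 -m pendant '[{"translation":[6,-42,0],"twist":[0,0,-0.01],"grip":-1},{"translation":[6,-40,0],"twist":[0,0,0],"grip":-1},{"translation":[5,-36,0],"twist":[0,0,0],"grip":-1},{"translation":[5,-28,0],"twist":[0,0,0],"grip":-1},{"translation":[4,-20,0],"twist":[0,0,0],"grip":-1},{"translation":[2,-12,0],"twist":[0,0,0],"grip":-1},{"translation":[2,-6,0],"twist":[0,0,0],"grip":-1},{"translation":[0,0,0],"twist":[0,0,0],"grip":-1},{"translation":[0,0,0],"twist":[0,0,0],"grip":-1},{"translation":[0,0,0],"twist":[0,0,0],"grip":-1}]'; python3 g.py 507.5 144.7 110 -75; python3 -c "
from w import *
snap('w3')"
```

```text
t: 6.25
tool_pos: [0.5101, 0.1359, 0.1322]
orientation: [3.107, 0.417, 0.031]
force: [-0.1, -0.3, -2.5]
opening: 0.0474
t 6.25 pos [510.1 135.9 132.2] open 47.4 F [-0.1 -0.3 -2.5]
 tool shift now [-0.6 -9.4 22.1]  in final frame [-0.2 -9.2 22.2] twist [ 0.009 -0.018  0.005]
dq 0.015
```

View pics/w3.png

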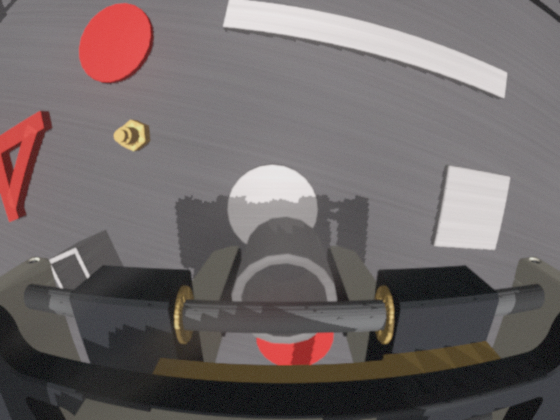

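The pipe is held upright with its rim at (284,290). The round plate is at (272,208), partly hidden behind it. I'll fit circles of known radius to both.

```bash
cat > rel.py <<'E'
from w import *
from scipy.optimize import least_squares
def fit(X,r): # robust fixed-radius circle
    return least_squares(lambda c:np.hypot(*(X-c).T)-r,X.mean(0),loss='soft_l1').x
def load(n):
    q=np.load(n+'.npz');return cv2.imread(f'pics/{n}.png'),q['d'],{k:q[k] for k in q if k!='d'}
def plate(n,seed,rowmax,thr=200):
    im,d,i=load(n); m=(im.min(2)>thr).astype(np.uint8); lab=cv2.connectedComponents(m)[1]
    c=max(cv2.findContours((lab==lab[seed[1],seed[0]]).astype(np.uint8),0,cv2.CHAIN_APPROX_NONE)[0],key=len)[:,0]
    X=onplane(i,c[c[:,1]<rowmax],.01,True)*1000; f0=fit(X,42)
    print('plate',np.round(f0,1),'res',np.round(np.std(np.hypot(*(X-f0).T)),2),len(X));return f0
def rim(n,z,tcp,r=24):
    im,d,i=load(n);P=cloud(i,d,True)*1000
    m=(abs(P[:,:,2]-z)<6)&(np.hypot(P[:,:,0]-tcp[0],P[:,:,1]-tcp[1])<32)
    v,u=np.nonzero(m);X=onplane(i,np.c_[u,v],z/1000,True)*1000
    f0=fit(X,r-2.5);print('rim',len(X),np.round(f0,1),'res',np.round(np.std(np.hypot(*(X-f0).T)),2),'uv',u.min(),u.max(),v.min(),v.max(),'z',np.median(P[m][:,2]));return f0
E
python3 -c "
from rel import *
s=robot.read_state();print(s['tool_pos'])
plate('w3',(272,185),200)
rim('w3',172,(510,136))"; python3 g.py 507.5 144.7 45 -75
```

```text
[0.51006866 0.13574852 0.1321287 ]
plate [506.1 144.5] res 8.95 149
rim 3045 [507.8 135.1] res 3.23 uv 211 355 247 343 z 172.3883214586896
t 6.3 pos [510.1 135.7 132.1] open 47.5 F [ 0.7  0.2 -4.2]
 tool shift now [ -1.7 -10.1  87. ]  in final frame [-0.2 -9.3 87.1] twist [ 0.009 -0.018  0.005]
```

```bash
sed -i "s/loss='soft_l1'/loss='cauchy',f_scale=0.4/" rel.py; python3 -c "
from rel import *
plate('w3',(272,185),190,170)
plate('w3',(272,185),200)
rim('w3',172,(510,136))
im,d,i=load('w3');c=np.array([508,136])
print(i['cam_to_world'][:3,3])"
python3 -m pendant '[{"translation":[0,-5,5],"twist":[0.008,-0.018,0.005],"grip":-1},{"translation":[0,-4,15],"twist":[0,0,0],"grip":-1},{"translation":[0,0,15],"twist":[0,0,0],"grip":-1},{"translation":[0,0,10],"twist":[0,0,0],"grip":-1},{"translation":[0,0,5],"twist":[0,0,0],"grip":-1},{"translation":[0,0,2],"twist":[0,0,0],"grip":-1},{"translation":[0,0,0],"twist":[0,0,0],"grip":-1},{"translation":[0,0,0],"twist":[0,0,0],"grip":-1},{"translation":[0,0,0],"twist":[0,0,0],"grip":-1},{"translation":[0,0,0],"twist":[0,0,0],"grip":-1}]'; python3 g.py 508.5 145 30 -75
```

```text
plate [578.1 156. ] res 11.0 87
plate [561.2 147.9] res 14.69 149
rim 3045 [507.6 135. ] res 3.22 uv 211 355 247 343 z 172.3883214586896
[0.5757793  0.15486227 0.30001831]
t: 7.3
tool_pos: [0.5068, 0.1432, 0.0738]
orientation: [3.114, 0.405, -0.006]
force: [0.6, -0.2, -2.9]
opening: 0.0475
t 7.3 pos [506.8 143.2  73.8] open 47.5 F [ 0.6 -0.2 -2.9]
 tool shift now [ 2.3 -1.4 43.8]  in final frame [ 2.1 -1.3 43.8] twist [ 0.001  0.004 -0.003]
```

```bash
sed -i "s/def fit(X,r):.*/def fit(X,r,x0=None):/; s/X.mean(0),loss/X.mean(0) if x0 is None else x0,loss/; s/f0=fit(X,42)/f0=fit(X,42,(508,145))/" rel.py; python3 -c "
from rel import *
plate('w3',(272,185),200)
p,d,i=snap('w4')
for t in (150,180,200): plate('w4',(275,150),200,t)
P=cloud(i,d,True)*1000
print(np.round(P[150,275]))
"
```

```text
plate [506.8 144.4] res 8.97 149
dq 0.007
plate [679.4  47.7] res 134.44 1251
plate [677.6  50.9] res 132.73 1253
plate [675.9  54.1] res 131.02 1253
[559. 163.   2.]
```

View pics/w4.png

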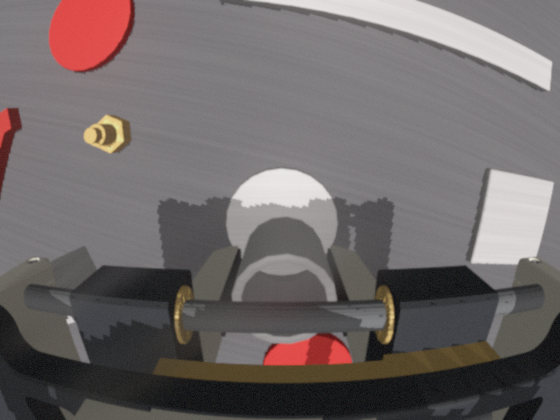

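The pipe hangs over the plate, whose visible arc is at about (282,170). The remaining offset is small.

```bash
python3 -c "
from rel import *
for t in (150,200): plate('w4',(282,185),200,t)
"
python3 -m pendant '[{"translation":[1,-1,8],"twist":[0,0.003,0],"grip":-1},{"translation":[1,0,8],"twist":[0,0,0],"grip":-1},{"translation":[0,0,8],"twist":[0,0,0],"grip":-1},{"translation":[0,0,5],"twist":[0,0,0],"grip":-1},{"translation":[0,0,3],"twist":[0,0,0],"grip":-1},{"translation":[0,0,0],"twist":[0,0,0],"grip":-1},{"translation":[0,0,0],"twist":[0,0,0],"grip":-1},{"translation":[0,0,0],"twist":[0,0,0],"grip":-1},{"translation":[0,0,0],"twist":[0,0,0],"grip":-1},{"translation":[0,0,0],"twist":[0,0,0],"grip":-1}]'; python3 g.py 508.5 145 30 -75
```

```text
plate [507.8 144.8] res 0.27 111
plate [506.9 144.5] res 3.01 132
t: 8.35
tool_pos: [0.509, 0.1448, 0.0394]
orientation: [3.115, 0.405, 0.0]
force: [0.7, -0.0, -2.7]
opening: 0.0475
t 8.35 pos [509.  144.8  39.4] open 47.5 F [ 0.7 -0.  -2.7]
 tool shift now [-0.4 -0.3  9.4]  in final frame [-0.4 -0.3  9.4] twist [ 0.001  0.    -0.003]
```

```bash
python3 -m pendant '[{"translation":[0,0,3],"twist":[0,0,0],"grip":-1},{"translation":[0,0,2],"twist":[0,0,0],"grip":-1},{"translation":[0,0,2],"twist":[0,0,0],"grip":-1},{"translation":[0,0,1],"twist":[0,0,0],"grip":-1},{"translation":[0,0,1],"twist":[0,0,0],"grip":-1},{"translation":[0,0,1],"twist":[0,0,0],"grip":-1},{"translation":[0,0,0],"twist":[0,0,0],"grip":-1},{"translation":[0,0,0],"twist":[0,0,0],"grip":-1},{"translation":[0,0,0],"twist":[0,0,0],"grip":-1},{"translation":[0,0,0],"twist":[0,0,0],"grip":-1}]'; python3 g.py 509 145 29 -75
```

```text
t: 9.35
tool_pos: [0.5097, 0.145, 0.0299]
orientation: [3.115, 0.406, 0.002]
force: [-1.3, 0.2, -1.6]
opening: 0.0479
t 9.35 pos [509.7 145.   29.9] open 47.9 F [-1.3  0.2 -1.6]
 tool shift now [-0.6 -0.2  0.9]  in final frame [-0.6 -0.2  0.9] twist [ 0.001 -0.001 -0.003]
```

```bash
python3 -m pendant '[{"translation":[0,0,1],"twist":[0,0,0],"grip":-1},{"translation":[0,0,1],"twist":[0,0,0],"grip":-1},{"translation":[0,0,0],"twist":[0,0,0],"grip":-1},{"translation":[0,0,0],"twist":[0,0,0],"grip":-0.2},{"translation":[0,0,0],"twist":[0,0,0],"grip":0.2},{"translation":[0,0,0],"twist":[0,0,0],"grip":0.4},{"translation":[0,0,0],"twist":[0,0,0],"grip":0.6},{"translation":[0,0,0],"twist":[0,0,0],"grip":0.6},{"translation":[0,0,0],"twist":[0,0,0],"grip":0.6},{"translation":[0,0,0],"twist":[0,0,0],"grip":0.6}]'; python3 g.py 408.5 315.5 150 -55.5
```

```text
t: 10.35
tool_pos: [0.5111, 0.1453, 0.0308]
orientation: [3.115, 0.406, 0.006]
force: [-0.5, -0.1, -1.0]
opening: 0.0745
t 10.35 pos [511.1 145.3  30.8] open 74.5 F [-0.5 -0.1 -1. ]
 tool shift now [ -55.2 -190.7 -119.7]  in final frame [  11.8 -198.4 -119.2] twist [ 0.002 -0.003 -0.343]
```

```bash
python3 -m pendant '[{"translation":[0,0,-8],"twist":[0,0,0],"grip":0.6},{"translation":[0,0,-15],"twist":[0,0,0],"grip":1},{"translation":[0,0,-20],"twist":[0,0,0],"grip":1},{"translation":[0,0,-25],"twist":[0,0,0],"grip":1},{"translation":[0,0,-25],"twist":[0,0,0],"grip":1},{"translation":[-10,0,-20],"twist":[0,0,0],"grip":1},{"translation":[-15,0,-10],"twist":[0,0,0],"grip":1},{"translation":[-10,0,0],"twist":[0,0,0],"grip":1},{"translation":[-4,0,0],"twist":[0,0,0],"grip":1},{"translation":[0,0,0],"twist":[0,0,0],"grip":1}]'
python3 - <<'E'
from rel import *
p,d,i=snap('w5');P=cloud(i,d,True)*1000
m=((abs(P[:,:,2]-70)<8)&(np.hypot(P[:,:,0]-509,P[:,:,1]-145)<60)).astype(np.uint8)
c=max(cv2.findContours(m,0,1)[0],key=cv2.contourArea);X=onplane(i,c[:,0],.07,True)*1000
print('pipe',cv2.minEnclosingCircle(X.astype(np.float32)),cv2.minAreaRect(X.astype(np.float32)))
im=p.min(2);m2=((im>140)&(abs(P[:,:,2]-10)<10)&(np.hypot(P[:,:,0]-509,P[:,:,1]-145)<60)).astype(np.uint8)
c=max(cv2.findContours(m2,0,1)[0],key=cv2.contourArea);X=onplane(i,c[:,0],.01,True)*1000
print('plate',cv2.minEnclosingCircle(X.astype(np.float32)),'fit',fit(X,42,(508,145)),c[:,0].mean(0))
E
python3 g.py 408.5 315.5 150 -55.5
```

```text
t: 11.35
tool_pos: [0.474, 0.1354, 0.1709]
orientation: [3.115, 0.406, 0.022]
force: [0.2, 0.5, -0.3]
opening: 0.0932
dq 0.015
pipe ((507.3418273925781, 143.97802734375), 24.136728286743164) ((507.08685302734375, 144.089111328125), (46.28510665893555, 46.734619140625), 14.777342796325684)
plate ((508.58587646484375, 144.8929443359375), 42.57194900512695) fit [508.69903333 144.85326548] [282.02892562 165.5       ]
t 11.4 pos [474.3 135.5 170.8] open 92.9 F [ 0.5 -0.3 -0.5]
 tool shift now [ -17.7 -190.9   20.2]  in final frame [  47.8 -185.6   20.8] twist [ 0.004 -0.013 -0.343]
```

View pics/w5.png

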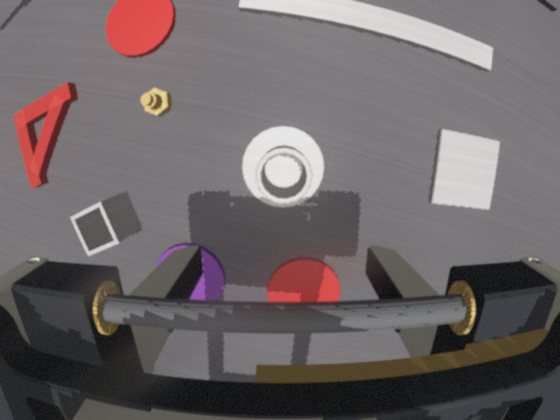

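The pipe stands on the round plate about 1.5 mm off centre: ring at (282,170), plate at (282,166). Now the tube at (95,228).

```bash
python3 -m pendant '[{"translation":[-1,-12,0],"twist":[0.004,-0.013,0],"grip":1},{"translation":[-3,-25,2],"twist":[0,0,0],"grip":1},{"translation":[-3,-38,3],"twist":[0,0,0],"grip":1},{"translation":[-4,-42,3],"twist":[0,0,0],"grip":1},{"translation":[-4,-40,4],"twist":[0,0,0],"grip":1},{"translation":[-3,-28,3],"twist":[0,0,-0.1],"grip":1},{"translation":[0,0,5],"twist":[0,0,-0.12],"grip":1},{"translation":[0,0,0],"twist":[0,0,-0.12],"grip":1},{"translation":[0,0,0],"twist":[0,0,0],"grip":1},{"translation":[0,0,0],"twist":[0,0,0],"grip":1}]'
cat > tube.py <<'E'
from rel import *
import sys
def rect(n,z,c0,rad,zt=8,thr=0):
    p,d,i=snap(n);P=cloud(i,d,True)*1000
    m=((abs(P[:,:,2]-z)<zt)&(p.min(2)>thr)&(np.hypot(P[:,:,0]-c0[0],P[:,:,1]-c0[1])<rad)).astype(np.uint8)
    c=max(cv2.findContours(m,0,1)[0],key=cv2.contourArea);X=onplane(i,c[:,0],z/1000,True)*1000
    print(n,np.round(np.hstack(cv2.minAreaRect(X.astype(np.float32))),1),'uv',c[:,0].mean(0));return X
E
python3 -c "
from tube import *
rect('w6',60,(408,315),50)";python3 g.py 408.5 315.5 20 -55.5
```

```text
t: 12.4
tool_pos: [0.4034, 0.3227, 0.1464]
orientation: [-2.995, -0.938, 0.02]
force: [0.3, 0.1, -1.4]
opening: 0.0927
dq 0.016
w6 [408.8 317.3  45.5  45.3  34.9] uv [292.89400922 214.9124424 ]
t 12.45 pos [403.5 322.6 146.4] open 92.6 F [-0.2  0.1 -0.2]
 tool shift now [  1.5   9.5 126.3]  in final frame [1.000e-01 8.700e+00 1.264e+02] twist [-0.007  0.011  0.005]
```

```bash
python3 -m pendant '[{"translation":[1,4,8],"twist":[-0.007,0.011,0],"grip":1},{"translation":[0,4,16],"twist":[0,0,0],"grip":1},{"translation":[0,0,22],"twist":[0,0,0],"grip":1},{"translation":[0,0,22],"twist":[0,0,0],"grip":1},{"translation":[0,0,18],"twist":[0,0,0],"grip":1},{"translation":[0,0,14],"twist":[0,0,0],"grip":1},{"translation":[0,0,10],"twist":[0,0,0],"grip":1},{"translation":[0,0,6],"twist":[0,0,0],"grip":1},{"translation":[0,0,0],"twist":[0,0,0],"grip":1},{"translation":[0,0,0],"twist":[0,0,0],"grip":1}]'; python3 g.py 408.7 316.8 20 -55.1
```

```text
t: 13.45
tool_pos: [0.4122, 0.3131, 0.0244]
orientation: [3.006, 0.906, 0.01]
force: [0.4, 0.6, 0.1]
opening: 0.093
t 13.45 pos [412.2 313.1  24.4] open 93.0 F [0.4 0.6 0.1]
 tool shift now [-0.9 -5.   4.4]  in final frame [-0.8 -5.   4.4] twist [ 0.004 -0.005 -0.024]
```

```bash
python3 -m pendant '[{"translation":[-1,-4,3],"twist":[0.004,-0.005,-0.024],"grip":1},{"translation":[0,-1,1],"twist":[0,0,0],"grip":1},{"translation":[0,0,0],"twist":[0,0,0],"grip":-1},{"translation":[0,0,0],"twist":[0,0,0],"grip":-1},{"translation":[0,0,0],"twist":[0,0,0],"grip":-1},{"translation":[0,0,0],"twist":[0,0,0],"grip":-1},{"translation":[0,0,0],"twist":[0,0,0],"grip":-1},{"translation":[0,0,0],"twist":[0,0,0],"grip":-1},{"translation":[0,0,0],"twist":[0,0,0],"grip":-1},{"translation":[0,0,0],"twist":[0,0,0],"grip":-1}]' 40; python3 g.py 562.5 -58.5 150 -80
```

```text
t: 14.45
tool_pos: [0.4103, 0.3185, 0.023]
orientation: [-2.994, -0.945, -0.008]
force: [0.3, 0.2, -0.5]
opening: 0.0448
t 14.45 pos [410.3 318.5  23. ] open 44.8 F [ 0.3  0.2 -0.5]
 tool shift now [ -91.2  396.  -127.6]  in final frame [  84.4  397.7 -127. ] twist [-0.002 -0.005  0.437]
```

```bash
python3 -m pendant '[{"translation":[0,0,-8],"twist":[0,0,0],"grip":-1},{"translation":[0,0,-18],"twist":[0,0,0],"grip":-1},{"translation":[0,0,-25],"twist":[0,0,0],"grip":-1},{"translation":[0,0,-28],"twist":[0,0,0],"grip":-1},{"translation":[0,4,-26],"twist":[0,0,0],"grip":-1},{"translation":[-3,12,-18],"twist":[0,0,0],"grip":-1},{"translation":[-5,24,-8],"twist":[0,0,0],"grip":-1},{"translation":[-8,35,0],"twist":[0,0,0],"grip":-1},{"translation":[-10,42,0],"twist":[0,0,0],"grip":-1},{"translation":[-10,42,0],"twist":[0,0,0],"grip":-1}]'; python3 g.py 562.5 -58.5 150 -80
```

```text
t: 15.45
tool_pos: [0.4682, 0.165, 0.1595]
orientation: [-2.991, -0.959, 0.004]
force: [1.0, 1.1, -3.8]
opening: 0.0447
t 15.45 pos [468.2 165.  159.5] open 44.7 F [ 1.   1.1 -3.8]
 tool shift now [-53.2 236.7   9.3]  in final frame [ 54.  236.5   9.5] twist [-0.001  0.002  0.446]
```

```bash
python3 -m pendant '[{"translation":[-10,44,0],"twist":[0,0,0],"grip":-1},{"translation":[-10,44,0],"twist":[0,0,0],"grip":-1},{"translation":[-10,44,0],"twist":[0,0,0],"grip":-1},{"translation":[-9,38,0],"twist":[0,0,0],"grip":-1},{"translation":[-7,26,0],"twist":[0,0,0.05],"grip":-1},{"translation":[-2,14,3],"twist":[0,0,0.1],"grip":-1},{"translation":[0,4,3],"twist":[0,0,0.12],"grip":-1},{"translation":[0,0,0],"twist":[0,0,0.12],"grip":-1},{"translation":[0,0,0],"twist":[0,0,0.05],"grip":-1},{"translation":[0,0,0],"twist":[0,0,0],"grip":-1}]'; python3 g.py 562.5 -58.5 70 -80; python3 -c "
from w import *
snap('w7')"
```

```text
t: 16.45
tool_pos: [0.5521, -0.0542, 0.1537]
orientation: [3.132, 0.242, -0.012]
force: [-0.3, 0.6, -3.5]
opening: 0.045
t 16.45 pos [552.1 -54.2 153.7] open 45.0 F [-0.3  0.6 -3.5]
 tool shift now [10.2  5.9 83.7]  in final frame [ 9.5  6.1 83.7] twist [-0.     0.008 -0.02 ]
dq 0.02
```

View pics/w7.png

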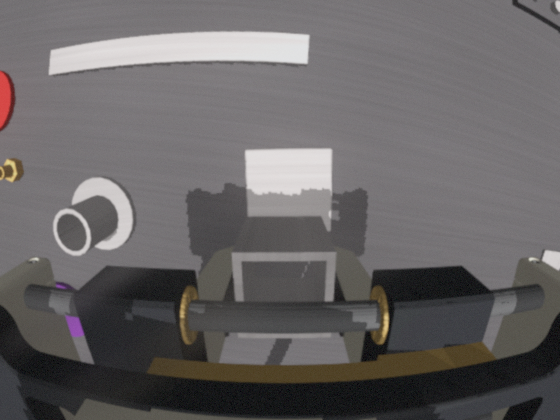

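The tube hangs upright between the fingers with its rim at (285,290). The square plate's visible edge is at (246–332,150), and the pipe still stands at left.

```bash
cat > sq.py <<'E'
from rel import *
def edges(n,rows,cols,z,thr,toprow):
    "left/right edge points over rows, top edge over cols; world line fits"
    im,d,i=load(n);g=im.min(2).astype(float)
    L=[];Rr=[];T=[]
    mid=(cols[0]+cols[1])//2
    for r in range(*rows):
        w=np.where(g[r]>thr)[0];w=w[(abs(w-mid)<70)];L.append((w.min()-.5,r));Rr.append((w.max()+.5,r))
    for c in range(*cols):
        col=g[toprow-12:toprow+25,c];T.append((c,toprow-12+np.argmax(col>thr)-.5))
    out=[]
    for s in (L,Rr,T):
        X=(onplane(i,s,z,True)*1000).astype(np.float32)
        vx,vy,x,y=cv2.fitLine(X,cv2.DIST_HUBER,0,.01,.01).ravel();out.append(((x,y),np.degrees(np.arctan2(vy,vx))%180))
    return out
def square(out,half):
    a=np.radians(np.mean([out[0][1],out[1][1],(out[2][1]+90)%180])) # direction of sides (tool x-ish)
    ux=np.array([np.cos(a),np.sin(a)]);uy=np.array([-ux[1],ux[0]])
    l,r,t=[np.array(o[0]) for o in out]
    print('angles',[round(float(o[1]),2) for o in out],'width',round(float(abs((l-r)@uy)),1))
    c=ux*(t@ux-half)+uy*((l+r)@uy/2);print('centre',np.round(c,1),'angle',round(float(np.degrees(a)),2));return c
E
python3 - <<'E'
from sq import *
for thr in (130,160): square(edges('w7',(156,184),(256,322),.01,thr,150),42)
im,d,i=load('w7');print(im.min(2)[250:262,285],im.min(2)[300,225:240],im.min(2)[300,330:342],im.min(2)[170,240:252])
P=cloud(i,d,True)*1000
m=(abs(P[:,:,2]-190)<4).astype(np.uint8)
rows=[np.where(m[r,200:370])[0]+200 for r in (255,262,270,280)]
print([ (w.min(),w.max()) if len(w) else None for w in rows], np.where(m[:,285])[0][:5])
E
```

```text
angles [10.35, 10.31, 99.04] width 85.2
centre [563.9 -57.7] angle 9.9
angles [9.98, 10.28, 100.15] width 83.3
centre [563.4 -57.8] angle 10.14
[ 84  92 117 136 139 139 141 140 140 141 135 110] [ 52  53  51  46  49  51  51  51  54  68  91 116 119 122 121] [127 127 113  80  49  38  30  28  31  29  30  30] [118 119 122 120 129 161 196 213 217 217 218 219]
[(np.int64(232), np.int64(336)), (np.int64(232), np.int64(334)), (np.int64(203), np.int64(365)), (np.int64(231), np.int64(338))] [248 249 250 251 252]
```

Run:
```python
from rel import *
im,d,i=load('w7')
X=onplane(i,[(240,251.5),(330,251.5),(234.5,300),(332,300),(283,251.5)],.1905,True)*1000
print(X.round(1)); e=X[1]-X[0];print('edge angle',np.degrees(np.arctan2(e[1],e[0])),'w',np.linalg.norm(X[3]-X[2]))
a=np.radians(11);print('centre',X[4]-22.5*np.array([np.cos(a),np.sin(a)]))
```

```text
[[569.5 -32.9]
 [575.5 -71.2]
 [544.9 -32.8]
 [551.8 -77.1]
 [572.5 -51.2]]
edge angle -81.2157405800751 w 44.847138904554136
centre [550.39154861 -55.46791478]
```

```bash
python3 -m pendant '[{"translation":[5,2,6],"twist":[0,0.007,-0.02],"grip":-1},{"translation":[5,2,14],"twist":[0,0,0],"grip":-1},{"translation":[2,1,18],"twist":[0,0,0],"grip":-1},{"translation":[0,0,16],"twist":[0,0,0],"grip":-1},{"translation":[0,0,12],"twist":[0,0,0],"grip":-1},{"translation":[0,0,8],"twist":[0,0,0],"grip":-1},{"translation":[0,0,4],"twist":[0,0,0],"grip":-1},{"translation":[0,0,0],"twist":[0,0,0],"grip":-1},{"translation":[0,0,0],"twist":[0,0,0],"grip":-1},{"translation":[0,0,0],"twist":[0,0,0],"grip":-1}]'; python3 g.py 565.2 -57.1 34 -79.9
```

```text
t: 17.5
tool_pos: [0.5661, -0.0564, 0.0688]
orientation: [-3.127, -0.293, 0.001]
force: [-1.3, 0.9, -3.1]
opening: 0.0447
t 17.5 pos [566.1 -56.4  68.8] open 44.7 F [-1.3  0.9 -3.1]
 tool shift now [-1.   0.5 34.8]  in final frame [-1.   0.5 34.8] twist [-0.001  0.     0.011]
```

```bash
python3 -m pendant '[{"translation":[-1,0.5,6],"twist":[0,0,0.01],"grip":-1},{"translation":[0,0,8],"twist":[0,0,0],"grip":-1},{"translation":[0,0,6],"twist":[0,0,0],"grip":-1},{"translation":[0,0,4],"twist":[0,0,0],"grip":-1},{"translation":[0,0,2],"twist":[0,0,0],"grip":-1},{"translation":[0,0,0],"twist":[0,0,0],"grip":-1},{"translation":[0,0,0],"twist":[0,0,0],"grip":-1},{"translation":[0,0,0],"twist":[0,0,0],"grip":-1},{"translation":[0,0,0],"twist":[0,0,0],"grip":-1},{"translation":[0,0,0],"twist":[0,0,0],"grip":-1}]'; python3 g.py 565.2 -57.1 33 -79.9
```

```text
t: 18.5
tool_pos: [0.5665, -0.0574, 0.0424]
orientation: [3.129, 0.276, 0.004]
force: [0.2, -0.8, -2.9]
opening: 0.0451
t 18.5 pos [566.5 -57.4  42.4] open 45.1 F [ 0.2 -0.8 -2.9]
 tool shift now [-1.3 -0.6  9.4]  in final frame [-1.3 -0.6  9.4] twist [ 0.001 -0.003 -0.   ]
```

```bash
python3 -m pendant '[{"translation":[-1,-0.5,3],"twist":[0,-0.003,0],"grip":-1},{"translation":[0,0,3],"twist":[0,0,0],"grip":-1},{"translation":[0,0,2],"twist":[0,0,0],"grip":-1},{"translation":[0,0,1],"twist":[0,0,0],"grip":-1},{"translation":[0,0,1],"twist":[0,0,0],"grip":-1},{"translation":[0,0,1],"twist":[0,0,0],"grip":-1},{"translation":[0,0,0],"twist":[0,0,0],"grip":-1},{"translation":[0,0,0],"twist":[0,0,0],"grip":-1},{"translation":[0,0,0],"twist":[0,0,0],"grip":-1},{"translation":[0,0,0],"twist":[0,0,0],"grip":-1}]'; python3 g.py 565.2 -57.1 33 -79.9
```

```text
t: 19.5
tool_pos: [0.566, -0.0572, 0.0331]
orientation: [3.128, 0.277, 0.0]
force: [-0.5, -0.5, -0.8]
opening: 0.0449
t 19.5 pos [566.  -57.2  33.1] open 44.9 F [-0.5 -0.5 -0.8]
 tool shift now [-0.8 -0.2  0.1]  in final frame [-0.8 -0.2  0.1] twist [ 0.001 -0.     0.   ]
```

Contact: the weight has come off the wrist. Release, rise, check.

```bash
python3 -m pendant '[{"translation":[0,0,1],"twist":[0,0,0],"grip":-1},{"translation":[0,0,0],"twist":[0,0,0],"grip":-0.2},{"translation":[0,0,0],"twist":[0,0,0],"grip":0.2},{"translation":[0,0,0],"twist":[0,0,0],"grip":0.6},{"translation":[0,0,0],"twist":[0,0,0],"grip":0.6},{"translation":[0,0,0],"twist":[0,0,0],"grip":0.6},{"translation":[0,0,-5],"twist":[0,0,0],"grip":0.6},{"translation":[0,0,-12],"twist":[0,0,0],"grip":0.6},{"translation":[0,0,-20],"twist":[0,0,0],"grip":0.6},{"translation":[0,0,-25],"twist":[0,0,0],"grip":1}]';python3 -m pendant '[{"translation":[0,0,-30],"twist":[0,0,0],"grip":1},{"translation":[-5,0,-30],"twist":[0,0,0],"grip":1},{"translation":[-15,0,-20],"twist":[0,0,0],"grip":1},{"translation":[-20,0,-10],"twist":[0,0,0],"grip":1},{"translation":[-15,0,0],"twist":[0,0,0],"grip":1},{"translation":[-5,0,0],"twist":[0,0,0],"grip":1},{"translation":[0,0,0],"twist":[0,0,0],"grip":1},{"translation":[0,0,0],"twist":[0,0,0],"grip":1},{"translation":[0,0,0],"twist":[0,0,0],"grip":1},{"translation":[0,0,0],"twist":[0,0,0],"grip":1}]'
python3 - <<'E'
from tube import *
rect('w8',70,(565,-57),50)
rect('w8b',10,(565,-57),65,10,150)
rect('w8c',70,(508,145),50)
E
python3 g.py 422.3 -258 150 15
```

```text
t: 20.5
tool_pos: [0.5643, -0.0569, 0.0956]
orientation: [-3.129, -0.277, 0.006]
force: [0.5, -0.7, 0.0]
opening: 0.079
t: 21.5
tool_pos: [0.5085, -0.068, 0.2027]
orientation: [3.125, 0.277, 0.018]
force: [0.6, -0.5, 0.1]
opening: 0.093
dq 0.012
w8 [563.8 -58.   45.2  45.5  10.5] uv [282.48704663 147.24352332]
dq 0.003
w8b [563.6 -57.8  83.9  84.2   9.4] uv [282.12286689 144.89078498]
dq 0.005
w8c [508.1 141.4  46.8  51.8  14.5] uv [ 87.35245902 174.13114754]
t 21.65 pos [508.4 -68.  202.7] open 93.0 F [-0.3  0.2  0.4]
 tool shift now [-118.7  171.6   52.3]  in final frame [-161.2 -132.3   52.7] twist [ 0.013 -0.004 -1.656]
```

View pics/w8.png

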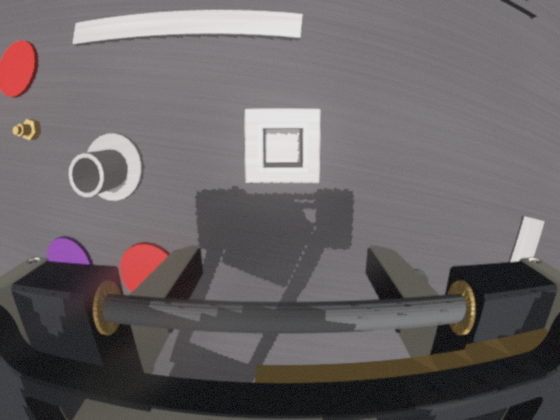

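The tube is centred on the square plate to about 0.3 mm and 1° (rim centre (282,147), plate (282,145)). Next is the jack, gripped with the jaws along the plate line.

```bash
python3 g.py 422.3 -258 150 -75
```

```text
t 21.65 pos [508.4 -68.  202.7] open 93.0 F [-0.3  0.2  0.4]
 tool shift now [-118.7  171.6   52.3]  in final frame [-132.3  161.2   52.7] twist [ 0.006 -0.011 -0.085]
```

```bash
python3 -m pendant '[{"translation":[-8,10,2],"twist":[0.006,-0.011,0],"grip":1},{"translation":[-16,22,6],"twist":[0,0,0],"grip":1},{"translation":[-22,32,8],"twist":[0,0,0],"grip":1},{"translation":[-24,36,9],"twist":[0,0,0],"grip":1},{"translation":[-22,34,9],"twist":[0,0,0],"grip":1},{"translation":[-14,20,7],"twist":[0,0,-0.04],"grip":1},{"translation":[-6,8,4],"twist":[0,0,-0.04],"grip":1},{"translation":[-2,2,2],"twist":[0,0,0],"grip":1},{"translation":[0,0,0],"twist":[0,0,0],"grip":1},{"translation":[0,0,0],"twist":[0,0,0],"grip":1}]'; python3 -c "
from tube import *
X=rect('w9',64,(424,-259),35,8)
print(cv2.minEnclosingCircle(X.astype(np.float32)))"; python3 g.py 424 -259 16 -75
```

```text
t: 22.65
tool_pos: [0.4184, -0.2599, 0.1515]
orientation: [-3.11, -0.405, 0.01]
force: [0.4, -0.1, 0.4]
opening: 0.0931
dq 0.008
w9 [ 422.8 -259.7   24.3   22.7   14.9] uv [285.  212.5]
((422.7590026855469, -259.6858825683594), 12.376206398010254)
t 22.7 pos [ 418.5 -259.7  151.6] open 92.7 F [-0.1  0.   0.5]
 tool shift now [  6.3   1.6 135.6]  in final frame [  5.5   0.8 135.6] twist [-0.006  0.006 -0.002]
```

```bash
python3 -m pendant '[{"translation":[2,0.5,8],"twist":[-0.006,0.006,0],"grip":1},{"translation":[2,0.5,16],"twist":[0,0,0],"grip":1},{"translation":[1,0,22],"twist":[0,0,0],"grip":1},{"translation":[0,0,22],"twist":[0,0,0],"grip":1},{"translation":[0,0,20],"twist":[0,0,0],"grip":1},{"translation":[0,0,16],"twist":[0,0,0],"grip":1},{"translation":[0,0,12],"twist":[0,0,0],"grip":1},{"translation":[0,0,8],"twist":[0,0,0],"grip":1},{"translation":[0,0,3],"twist":[0,0,0],"grip":1},{"translation":[0,0,0],"twist":[0,0,0],"grip":1}]'; python3 g.py 423.3 -259.6 16 -75
```

```text
t: 23.7
tool_pos: [0.4296, -0.2547, 0.0198]
orientation: [3.109, 0.418, 0.011]
force: [-0.5, 0.3, -0.3]
opening: 0.0929
t 23.7 pos [ 429.6 -254.7   19.8] open 92.9 F [-0.5  0.3 -0.3]
 tool shift now [-7.4  3.1  3.8]  in final frame [-7.3  3.1  3.8] twist [ 0.006 -0.007  0.005]
```

```bash
python3 -m pendant '[{"translation":[-4,2,2],"twist":[0.006,-0.007,0.005],"grip":1},{"translation":[-3,1,2],"twist":[0,0,0],"grip":1},{"translation":[0,0,0],"twist":[0,0,0],"grip":1},{"translation":[0,0,0],"twist":[0,0,0],"grip":-1},{"translation":[0,0,0],"twist":[0,0,0],"grip":-1},{"translation":[0,0,0],"twist":[0,0,0],"grip":-1},{"translation":[0,0,0],"twist":[0,0,0],"grip":-1},{"translation":[0,0,0],"twist":[0,0,0],"grip":-1},{"translation":[0,0,0],"twist":[0,0,0],"grip":-1},{"translation":[0,0,0],"twist":[0,0,0],"grip":-1}]' 40; python3 g.py 423.3 -259.6 16 -75
```

```text
t: 24.7
tool_pos: [0.4251, -0.2616, 0.0186]
orientation: [3.111, 0.409, 0.004]
force: [0.5, 0.1, -0.3]
opening: 0.0416
t 24.7 pos [ 425.1 -261.6   18.6] open 41.6 F [ 0.5  0.1 -0.3]
 tool shift now [-1.2 -2.5  2.6]  in final frame [-1.2 -2.4  2.6] twist [ 0.004 -0.002 -0.001]
```

```bash
python3 -m pendant '[{"translation":[0,0,0],"twist":[0,0,0],"grip":-1},{"translation":[0,0,0],"twist":[0,0,0],"grip":-1},{"translation":[0,0,0],"twist":[0,0,0],"grip":-1},{"translation":[0,0,0],"twist":[0,0,0],"grip":-1},{"translation":[0,0,-6],"twist":[0,0,0],"grip":-1},{"translation":[0,0,-14],"twist":[0,0,0],"grip":-1},{"translation":[0,0,-24],"twist":[0,0,0],"grip":-1},{"translation":[0,0,-28],"twist":[0,0,0],"grip":-1},{"translation":[0,0,-28],"twist":[0,0,0],"grip":-1},{"translation":[0,0,-20],"twist":[0,0,0],"grip":-1}]'; python3 g.py 537 43.5 120 -75
```

```text
t: 25.7
tool_pos: [0.4211, -0.2586, 0.1413]
orientation: [-3.111, -0.409, 0.007]
force: [0.6, -0.4, -2.4]
opening: 0.0252
t 25.7 pos [ 421.1 -258.6  141.3] open 25.2 F [ 0.6 -0.4 -2.4]
 tool shift now [ 190.1 -261.8   21.7]  in final frame [ 190.1 -261.8   21.3] twist [-0.005  0.004 -0.001]
```

```bash
python3 -m pendant '[{"translation":[10,-14,0],"twist":[0,0,0],"grip":-1},{"translation":[22,-30,0],"twist":[0,0,0],"grip":-1},{"translation":[28,-38,0],"twist":[0,0,0],"grip":-1},{"translation":[30,-42,0],"twist":[0,0,0],"grip":-1},{"translation":[30,-42,0],"twist":[0,0,0],"grip":-1},{"translation":[28,-38,0],"twist":[0,0,0],"grip":-1},{"translation":[20,-28,0],"twist":[0,0,0],"grip":-1},{"translation":[12,-16,0],"twist":[0,0,0],"grip":-1},{"translation":[4,-6,0],"twist":[0,0,0],"grip":-1},{"translation":[0,0,0],"twist":[0,0,0],"grip":-1}]'; python3 -m pendant '[{"translation":[0,0,0],"twist":[0,0,0],"grip":-1},{"translation":[0,0,0],"twist":[0,0,0],"grip":-1},{"translation":[0,0,0],"twist":[0,0,0],"grip":-1},{"translation":[0,0,0],"twist":[0,0,0],"grip":-1},{"translation":[0,0,0],"twist":[0,0,0],"grip":-1},{"translation":[0,0,0],"twist":[0,0,0],"grip":-1},{"translation":[0,0,0],"twist":[0,0,0],"grip":-1},{"translation":[0,0,0],"twist":[0,0,0],"grip":-1},{"translation":[0,0,0],"twist":[0,0,0],"grip":-1},{"translation":[0,0,0],"twist":[0,0,0],"grip":-1}]';python3 g.py 537 43.5 60 -75; python3 -c "
from tube import *
X=rect('w10',64+122,(535,42),25,8)
print(cv2.minEnclosingCircle(X.astype(np.float32)))"
```

```text
t: 26.7
tool_pos: [0.5394, 0.0381, 0.1575]
orientation: [3.108, 0.402, 0.017]
force: [-0.1, -0.3, -2.9]
opening: 0.0251
t: 27.7
tool_pos: [0.5383, 0.033, 0.158]
orientation: [3.108, 0.393, 0.016]
force: [-0.8, -1.1, -2.5]
opening: 0.0255
t 27.7 pos [538.3  33.  158. ] open 25.5 F [-0.8 -1.1 -2.5]
 tool shift now [  0.5 -11.5  97.9]  in final frame [  1.5 -10.5  98. ] twist [ 0.01  -0.009 -0.01 ]
dq 0.003
w10 [539.7  40.   22.2  43.   14.1] uv [274.58823529 273.29738562]
((537.154541015625, 39.92768096923828), 22.291624069213867)
```

View pics/w10.png

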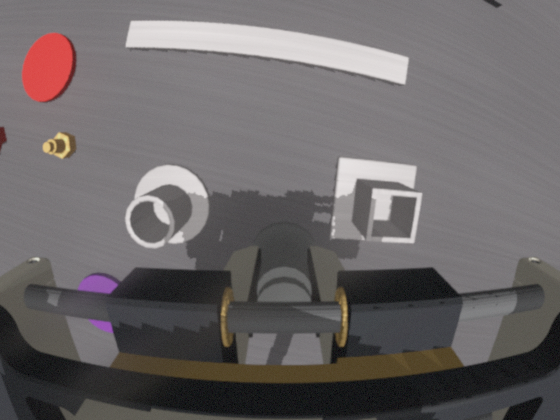

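The jack is held upright with its head at (283,285). Pipe (150,222) and tube (393,215) are standing. I'll estimate the jack's offset from the TCP.

Run:
```python
from rel import *
im,d,i=load('w10');P=cloud(i,d,True)*1000
print('col283 rows 255-300 gray',im.min(2)[255:300:2,283]);print('z',P[255:300:3,283,2].round())
print('row280',im.min(2)[280,250:320:3],P[280,250:320:3,2].round())
for z in (.200,.204):
  for r in (264,266,268): 
    x=onplane(i,(283,r),z,True)[0]*1000;print(z,r,(x-12*np.array([.966,.259])).round(1))
m=(np.abs(P[:,:,2]-203)<4);m[:,:250]=0;m[:,318:]=0;v,u=np.nonzero(m);print(u.min(),u.max(),v.min(),v.max())
```

```text
col283 rows 255-300 gray [ 65  69  67  67  67  66  97 104 104 104 102  67  64  67  96 102 105 102
 103 105 106 106 108]
z [176. 181. 184. 189. 190. 190. 190. 190. 200. 205. 204. 205. 204. 204.
 204.]
row280 [ 79  44  48  82 103 103  97  74  64  66  66  67  68  66  69  68  85 100
 107 101  60  47  62  87] [201. 198. 193. 189. 190. 191. 190. 198. 201. 201. 201. 201. 202. 200.
 201. 199. 190. 190. 190. 190. 183. 197. 199. 201.]
0.2 264 [542.4  34.1]
0.2 266 [541.5  33.9]
0.2 268 [540.6  33.6]
0.204 264 [544.   34.6]
0.204 266 [543.2  34.3]
0.204 268 [542.3  34.1]
250 317 277 301
```

```bash
python3 - <<'E'
from rel import *
im,d,i=load('w10');x=np.array([.966,.259])
print(onplane(i,(283.5,282.5),.2045,True)[0]*1000-12*x, onplane(i,(283.5,266.3),.190,True)[0]*1000-13*x)
E
python3 -m pendant '[{"translation":[0,-5,6],"twist":[0.01,-0.009,-0.01],"grip":-1},{"translation":[0,-5,14],"twist":[0,0,0],"grip":-1},{"translation":[0,0,18],"twist":[0,0,0],"grip":-1},{"translation":[0,0,20],"twist":[0,0,0],"grip":-1},{"translation":[0,0,16],"twist":[0,0,0],"grip":-1},{"translation":[0,0,12],"twist":[0,0,0],"grip":-1},{"translation":[0,0,8],"twist":[0,0,0],"grip":-1},{"translation":[0,0,4],"twist":[0,0,0],"grip":-1},{"translation":[0,0,0],"twist":[0,0,0],"grip":-1},{"translation":[0,0,0],"twist":[0,0,0],"grip":-1}]'; python3 g.py 537 43.5 20 -75
```

```text
[536.17837603  32.34827908] [536.1948968   32.20745236]
t: 28.75
tool_pos: [0.5335, 0.046, 0.0504]
orientation: [-3.112, -0.413, 0.007]
force: [0.6, -0.5, -2.5]
opening: 0.0253
t 28.75 pos [533.5  46.   50.4] open 25.3 F [ 0.6 -0.5 -2.5]
 tool shift now [ 2.9  3.4 30.4]  in final frame [ 2.8  3.3 30.4] twist [-0.003  0.004  0.002]
```

```bash
python3 -m pendant '[{"translation":[2,1.5,5],"twist":[-0.003,0.004,0],"grip":-1},{"translation":[2,1.5,7],"twist":[0,0,0],"grip":-1},{"translation":[0,0,6],"twist":[0,0,0],"grip":-1},{"translation":[0,0,3],"twist":[0,0,0],"grip":-1},{"translation":[0,0,2],"twist":[0,0,0],"grip":-1},{"translation":[0,0,0],"twist":[0,0,0],"grip":-1},{"translation":[0,0,0],"twist":[0,0,0],"grip":-1},{"translation":[0,0,0],"twist":[0,0,0],"grip":-1},{"translation":[0,0,0],"twist":[0,0,0],"grip":-1},{"translation":[0,0,0],"twist":[0,0,0],"grip":-1}]'; python3 g.py 538 44.1 17.5 -75
```

```text
t: 29.75
tool_pos: [0.5408, 0.0438, 0.028]
orientation: [3.113, 0.413, 0.008]
force: [0.5, 0.7, -2.9]
opening: 0.0251
t 29.75 pos [540.8  43.8  28. ] open 25.1 F [ 0.5  0.7 -2.9]
 tool shift now [-2.6 -1.  10.5]  in final frame [-2.6 -1.  10.5] twist [ 0.001 -0.005  0.002]
```

```bash
python3 -m pendant '[{"translation":[-2,-1,2],"twist":[0,-0.005,0],"grip":-1},{"translation":[-1,0,3],"twist":[0,0,0],"grip":-1},{"translation":[0,0,2],"twist":[0,0,0],"grip":-1},{"translation":[0,0,2],"twist":[0,0,0],"grip":-1},{"translation":[0,0,1],"twist":[0,0,0],"grip":-1},{"translation":[0,0,1],"twist":[0,0,0],"grip":-1},{"translation":[0,0,0],"twist":[0,0,0],"grip":-1},{"translation":[0,0,0],"twist":[0,0,0],"grip":-1},{"translation":[0,0,0],"twist":[0,0,0],"grip":-1},{"translation":[0,0,0],"twist":[0,0,0],"grip":-1}]'; python3 g.py 538 44.1 17.5 -75
```

```text
t: 30.75
tool_pos: [0.5381, 0.044, 0.0186]
orientation: [3.113, 0.413, 0.0]
force: [-0.4, -0.0, 0.0]
opening: 0.0253
t 30.75 pos [538.1  44.   18.6] open 25.3 F [-0.4 -0.   0. ]
 tool shift now [-0.  -0.1  1.1]  in final frame [-0.  -0.1  1.1] twist [ 0.002 -0.     0.002]
```

```bash
python3 -m pendant '[{"translation":[0,0,0.5],"twist":[0,0,0],"grip":-1},{"translation":[0,0,0],"twist":[0,0,0],"grip":-0.3},{"translation":[0,0,0],"twist":[0,0,0],"grip":0},{"translation":[0,0,0],"twist":[0,0,0],"grip":0.1},{"translation":[0,0,0],"twist":[0,0,0],"grip":0.1},{"translation":[0,0,-6],"twist":[0,0,0],"grip":0.1},{"translation":[0,0,-14],"twist":[0,0,0],"grip":0.1},{"translation":[0,0,-25],"twist":[0,0,0],"grip":0.1},{"translation":[0,0,-30],"twist":[0,0,0],"grip":0.1},{"translation":[0,0,-30],"twist":[0,0,0],"grip":0.1}]'; python3 -m pendant '[{"translation":[-10,0,-30],"twist":[0,0,0],"grip":0.1},{"translation":[-20,0,-30],"twist":[0,0,0],"grip":0.1},{"translation":[-20,0,-20],"twist":[0,0,0],"grip":1},{"translation":[-10,0,-5],"twist":[0,0,0],"grip":1},{"translation":[0,0,0],"twist":[0,0,0],"grip":1},{"translation":[0,0,0],"twist":[0,0,0],"grip":1},{"translation":[0,0,0],"twist":[0,0,0],"grip":1},{"translation":[0,0,0],"twist":[0,0,0],"grip":1},{"translation":[0,0,0],"twist":[0,0,0],"grip":1},{"translation":[0,0,0],"twist":[0,0,0],"grip":1}]'
python3 - <<'E'
from tube import *
X=rect('w11',64,(536,44),35,8);print(cv2.minEnclosingCircle(X.astype(np.float32)))
rect('w11b',70,(564,-58),50);rect('w11c',70,(508,144),50)
X=rect('w11d',10,(689,89),200,8,150)
E
python3 g.py 688.5 89.5 120 5.3
```

```text
t: 31.75
tool_pos: [0.5352, 0.0442, 0.1256]
orientation: [3.114, 0.413, -0.01]
force: [0.1, -0.1, 0.8]
opening: 0.0511
t: 32.75
tool_pos: [0.4799, 0.0287, 0.2266]
orientation: [3.111, 0.414, 0.014]
force: [0.8, -0.5, 0.3]
opening: 0.093
dq 0.011
w11 [536.6  43.3  23.6  22.9  60. ] uv [283.23076923 143.29230769]
((536.5021362304688, 43.22269058227539), 11.94084644317627)
dq 0.004
w11b [563.7 -57.5  45.7  47.8  10.5] uv [384.73372781 145.72189349]
dq 0.005
w11c [507.7 143.1  46.5  48.1  13.4] uv [182.03875969 147.54263566]
dq 0.005
w11d [689.5  89.6  31.  290.2   5.3] uv [281.5915493   17.02816901]
t 32.95 pos [480.   28.6 227.1] open 93.2 F [-0.1 -0.1 -0. ]
 tool shift now [216.2  -4.8 109. ]  in final frame [ 41.4 213.3 107.1] twist [ 0.01  -0.004 -1.399]
```

View pics/w11.png

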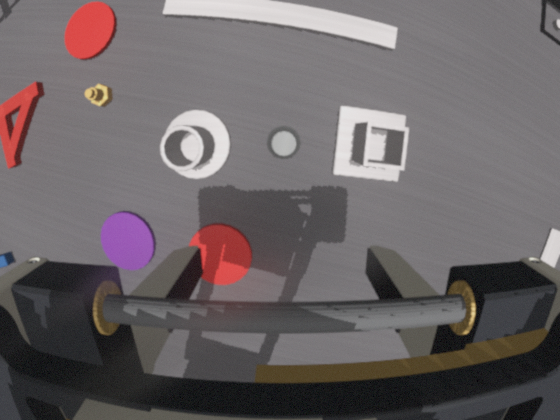

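The jack stands within 1 mm of halfway at (284,143), in line with the pipe and tube. Next is the bar at (689.5,89.6) mm, 95.3°.

```bash
python3 -m pendant '[{"translation":[10,0,0],"twist":[0.01,-0.004,0],"grip":1},{"translation":[24,0,0],"twist":[0,0,0],"grip":1},{"translation":[36,0,0],"twist":[0,0,0],"grip":1},{"translation":[40,-1,0],"twist":[0,0,0],"grip":1},{"translation":[38,-1,0],"twist":[0,0,0],"grip":1},{"translation":[30,-1,0],"twist":[0,0,0],"grip":1},{"translation":[18,0,0],"twist":[0,0,0],"grip":1},{"translation":[8,0,0],"twist":[0,0,0],"grip":1},{"translation":[0,0,0],"twist":[0,0,-0.08],"grip":1},{"translation":[0,0,0],"twist":[0,0,-0.14],"grip":1}]';python3 -m pendant '[{"translation":[0,0,5],"twist":[0,0,-0.14],"grip":1},{"translation":[0,0,8],"twist":[0,0,-0.14],"grip":1},{"translation":[0,0,8],"twist":[0,0,-0.14],"grip":1},{"translation":[0,0,8],"twist":[0,0,-0.14],"grip":1},{"translation":[0,0,8],"twist":[0,0,-0.14],"grip":1},{"translation":[0,0,8],"twist":[0,0,-0.14],"grip":1},{"translation":[0,0,8],"twist":[0,0,-0.14],"grip":1},{"translation":[0,0,8],"twist":[0,0,-0.12],"grip":1},{"translation":[0,0,4],"twist":[0,0,-0.08],"grip":1},{"translation":[0,0,0],"twist":[0,0,0],"grip":1}]'; python3 g.py 689 89.5 120 5.3
```

```text
t: 33.95
tool_pos: [0.6843, 0.0872, 0.225]
orientation: [-3.043, -0.757, -0.005]
force: [-0.1, 0.1, -0.0]
opening: 0.093
t: 34.95
tool_pos: [0.6844, 0.0878, 0.1544]
orientation: [-2.044, -2.379, -0.005]
force: [0.7, -0.6, -1.0]
opening: 0.0933
t 34.95 pos [684.4  87.8 154.4] open 93.3 F [ 0.7 -0.6 -1. ]
 tool shift now [ 0.8  4.9 34.4]  in final frame [ 1.3  4.8 34.4] twist [-0.001 -0.006  0.059]
```

```bash
python3 -m pendant '[{"translation":[0,2,8],"twist":[0,-0.006,0.06],"grip":1},{"translation":[1,2,12],"twist":[0,0,0],"grip":1},{"translation":[0,1,12],"twist":[0,0,0],"grip":1},{"translation":[0,0,12],"twist":[0,0,0],"grip":1},{"translation":[0,0,10],"twist":[0,0,0],"grip":1},{"translation":[0,0,6],"twist":[0,0,0],"grip":1},{"translation":[0,0,2],"twist":[0,0,0],"grip":1},{"translation":[0,0,0],"twist":[0,0,0],"grip":1},{"translation":[0,0,0],"twist":[0,0,0],"grip":1},{"translation":[0,0,0],"twist":[0,0,0],"grip":1}]'; python3 -c "
from tube import *
rect('w12',10,(689,89),200,8,150)"; python3 g.py 689 89.6 2 5.3
```

```text
t: 35.95
tool_pos: [0.6894, 0.0893, 0.0879]
orientation: [-2.124, -2.313, 0.001]
force: [-0.4, -0.1, -0.2]
opening: 0.0927
dq 0.005
w12 [686.  125.9  30.3 217.5   5.5] uv [283.31188119 166.52310231]
t 36.0 pos [689.6  89.4  88.1] open 92.6 F [-0.4 -0.2  0.1]
 tool shift now [ 0.2 -0.4 86.1]  in final frame [ 0.3 -0.5 86.1] twist [-0.001 -0.001 -0.007]
```

```bash
python3 -m pendant '[{"translation":[0,0,8],"twist":[0,0,-0.007],"grip":1},{"translation":[0,0,14],"twist":[0,0,0],"grip":1},{"translation":[0,0,16],"twist":[0,0,0],"grip":1},{"translation":[0,0,14],"twist":[0,0,0],"grip":1},{"translation":[0,0,10],"twist":[0,0,0],"grip":1},{"translation":[0,0,6],"twist":[0,0,0],"grip":1},{"translation":[0,0,3],"twist":[0,0,0],"grip":1},{"translation":[0,0,0],"twist":[0,0,0],"grip":1},{"translation":[0,0,0],"twist":[0,0,0],"grip":0.2},{"translation":[0,0,0],"twist":[0,0,0],"grip":0}]'; python3 g.py 689.5 89.7 2 5.4
```

```text
t: 37.0
tool_pos: [0.6889, 0.0893, 0.0099]
orientation: [-2.115, -2.32, 0.002]
force: [0.2, 0.3, -0.3]
opening: 0.0814
t 37.0 pos [688.9  89.3   9.9] open 81.4 F [ 0.2  0.3 -0.3]
 tool shift now [0.3 0.7 7.9]  in final frame [0.3 0.7 7.9] twist [-0.003 -0.001 -0.001]
```

```bash
python3 -m pendant '[{"translation":[0,0.5,3],"twist":[-0.003,0,0],"grip":0},{"translation":[0,0,2],"twist":[0,0,0],"grip":0},{"translation":[0,0,1],"twist":[0,0,0],"grip":0},{"translation":[0,0,1],"twist":[0,0,0],"grip":0},{"translation":[0,0,0],"twist":[0,0,0],"grip":0},{"translation":[0,0,0],"twist":[0,0,0],"grip":0},{"translation":[0,0,0],"twist":[0,0,0],"grip":0},{"translation":[0,0,0],"twist":[0,0,0],"grip":0},{"translation":[0,0,0],"twist":[0,0,0],"grip":0},{"translation":[0,0,0],"twist":[0,0,0],"grip":0}]'; python3 g.py 689.5 89.7 2 5.4
```

```text
t: 38.0
tool_pos: [0.691, 0.0895, 0.0045]
orientation: [2.114, 2.32, 0.005]
force: [-0.6, 0.1, 0.0]
opening: 0.0467
t 38.0 pos [691.   89.5   4.5] open 46.7 F [-0.6  0.1  0. ]
 tool shift now [ 0.3 -1.5  2.5]  in final frame [ 0.3 -1.5  2.5] twist [ 0.004 -0.001 -0.001]
```

```bash
python3 -m pendant '[{"translation":[0,-1,1],"twist":[0.003,0,0],"grip":0},{"translation":[0,0,1],"twist":[0,0,0],"grip":0},{"translation":[0,0,0],"twist":[0,0,0],"grip":-1},{"translation":[0,0,0],"twist":[0,0,0],"grip":-1},{"translation":[0,0,0],"twist":[0,0,0],"grip":-1},{"translation":[0,0,0],"twist":[0,0,0],"grip":-1},{"translation":[0,0,0],"twist":[0,0,0],"grip":-1},{"translation":[0,0,0],"twist":[0,0,0],"grip":-1},{"translation":[0,0,0],"twist":[0,0,0],"grip":-1},{"translation":[0,0,0],"twist":[0,0,0],"grip":-1}]' 60; python3 g.py 689.5 89.7 2 5.4
```

```text
t: 39.0
tool_pos: [0.6896, 0.0894, 0.0022]
orientation: [-2.116, -2.322, -0.001]
force: [-0.1, 0.2, 0.1]
opening: 0.0291
t 39.0 pos [689.6  89.4   2.2] open 29.1 F [-0.1  0.2  0.1]
 tool shift now [ 0.3 -0.   0.2]  in final frame [ 0.3 -0.   0.2] twist [ 0.    -0.001 -0.001]
```

```bash
python3 -m pendant '[{"translation":[0,0,-4],"twist":[0,0,0],"grip":-1},{"translation":[0,0,-10],"twist":[0,0,0],"grip":-1},{"translation":[0,0,-18],"twist":[0,0,0],"grip":-1},{"translation":[0,0,-22],"twist":[0,0,0],"grip":-1},{"translation":[0,0,-22],"twist":[0,0,0],"grip":-1},{"translation":[0,0,-20],"twist":[0,0,0],"grip":-1},{"translation":[0,0,-16],"twist":[0,0,0],"grip":-1},{"translation":[0,0,-8],"twist":[0,0,0],"grip":-1},{"translation":[0,0,-4],"twist":[0,0,0],"grip":-1},{"translation":[0,0,0],"twist":[0,0,0],"grip":-1}]'; python3 g.py 536 43.3 140 15.3
```

```text
t: 40.0
tool_pos: [0.6857, 0.0892, 0.132]
orientation: [-2.112, -2.317, 0.009]
force: [0.1, -0.0, -7.5]
opening: 0.029
t 40.0 pos [685.7  89.2 132. ] open 29.0 F [ 0.1 -0.  -7.5]
 tool shift now [ -31.8 -153.4   -6.8]  in final frame [  -4.7 -156.5   -8. ] twist [-0.008 -0.002 -0.174]
```

```bash
python3 -m pendant '[{"translation":[-1,-6,-2],"twist":[-0.008,0,-0.02],"grip":-1},{"translation":[-3,-14,-2],"twist":[0,0,-0.03],"grip":-1},{"translation":[-5,-24,-2],"twist":[0,0,-0.03],"grip":-1},{"translation":[-4,-28,-2],"twist":[0,0,-0.03],"grip":-1},{"translation":[-3,-28,0],"twist":[0,0,-0.03],"grip":-1},{"translation":[-2,-22,0],"twist":[0,0,-0.03],"grip":-1},{"translation":[-1,-14,0],"twist":[0,0,0],"grip":-1},{"translation":[0,-6,0],"twist":[0,0,0],"grip":-1},{"translation":[0,0,0],"twist":[0,0,0],"grip":-1},{"translation":[0,0,0],"twist":[0,0,0],"grip":-1}]'; python3 g.py 536 43.3 100 15.3; python3 -c "
from tube import *
rect('w13',150,(536,50),200,10,130)"
```

```text
t: 41.0
tool_pos: [0.5352, 0.0414, 0.1292]
orientation: [-1.884, -2.498, 0.013]
force: [-0.3, 0.4, -7.1]
opening: 0.0291
t 41.0 pos [535.2  41.4 129.2] open 29.1 F [-0.3  0.4 -7.1]
 tool shift now [ 1.4  1.7 29.2]  in final frame [ 1.6  1.3 29.2] twist [-0.014 -0.005  0.011]
dq 0.009
w13 [523.9  26.7   0.    1.2  13.8] uv [254. 295.]
```

View pics/w13.png

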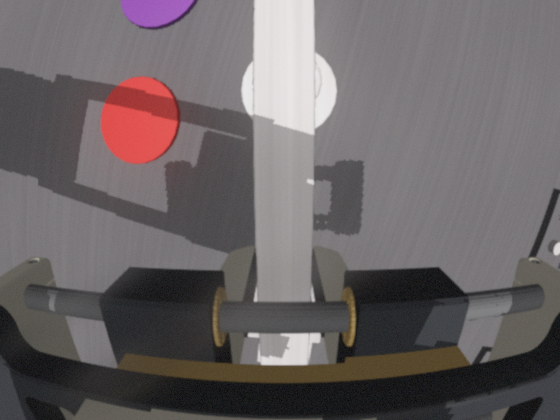

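The bar is held above the line. The pipe and round plate lie under it at (290,90) in the picture. I'll lower it part way and check level and position with the top and scene cameras.

```bash
python3 -m pendant '[{"translation":[1,1,4],"twist":[-0.014,-0.005,0.01],"grip":-1},{"translation":[0,0,8],"twist":[0,0,0],"grip":-1},{"translation":[0,0,8],"twist":[0,0,0],"grip":-1},{"translation":[0,0,6],"twist":[0,0,0],"grip":-1},{"translation":[0,0,4],"twist":[0,0,0],"grip":-1},{"translation":[0,0,2],"twist":[0,0,0],"grip":-1},{"translation":[0,0,0],"twist":[0,0,0],"grip":-1},{"translation":[0,0,0],"twist":[0,0,0],"grip":-1},{"translation":[0,0,0],"twist":[0,0,0],"grip":-1},{"translation":[0,0,0],"twist":[0,0,0],"grip":-1}]'; python3 g.py 536 43.3 72 15.3
python3 - <<'E'
from w import *
s=robot.read_state();zt=s['tool_pos'][2]*1000+8;u=np.array([np.cos(np.radians(105.3)),np.sin(np.radians(105.3))]);c0=np.array([536,43.3])
for n in('top','scene','wrist'):
    p,d,i=snap('c1'+n,n);W=n=='wrist';P=cloud(i,d,W)*1000
    q=P[:,:,:2]-c0;a=q@u;b=q@np.array([u[1],-u[0]])
    m=(abs(P[:,:,2]-zt)<10)&(abs(a)<170)&(abs(b)<25)&(p.min(2)>120)
    print(n,'n',m.sum(),'a range',a[m].min().round(1),a[m].max().round(1))
    for lo,hi in((-140,-90),(-90,-40),(40,90),(90,140)):
        k=m&(a>lo)&(a<hi)
        if k.sum()>20:
            v,uu=np.nonzero(k);X=onplane(i,np.c_[uu,v],zt/1000,W)*1000-c0
            bb=X@np.array([u[1],-u[0]]);print('  ',lo,'z',np.median(P[k][:,2]).round(1),'b mid',((np.percentile(bb,2)+np.percentile(bb,98))/2).round(1),k.sum())
E
```

```text
t: 42.05
tool_pos: [0.5375, 0.0435, 0.0936]
orientation: [1.904, 2.498, 0.001]
force: [0.3, -0.9, -8.1]
opening: 0.0292
t 42.05 pos [537.5  43.5  93.6] open 29.2 F [ 0.3 -0.9 -8.1]
 tool shift now [ 0.2 -1.5 21.6]  in final frame [ 0.2 -1.5 21.6] twist [0.001 0.    0.002]
dq 0.004
top n 509 a range -145.5 94.0
   -140 z 102.6 b mid 0.8 204
   -90 z 102.9 b mid -1.3 34
   40 z 102.4 b mid 0.4 228
dq 0.001
scene n 1140 a range -142.5 146.6
   -140 z 101.7 b mid 1.7 262
   -90 z 101.3 b mid 1.2 91
   40 z 101.3 b mid 1.4 278
   90 z 101.0 b mid 1.4 309
dq 0.002
wrist n 19307 a range -69.5 137.9
   -90 z 102.0 b mid 1.6 1503
   40 z 101.8 b mid 1.4 6185
   90 z 101.7 b mid 1.3 5545
```

View pics/c1scene.png

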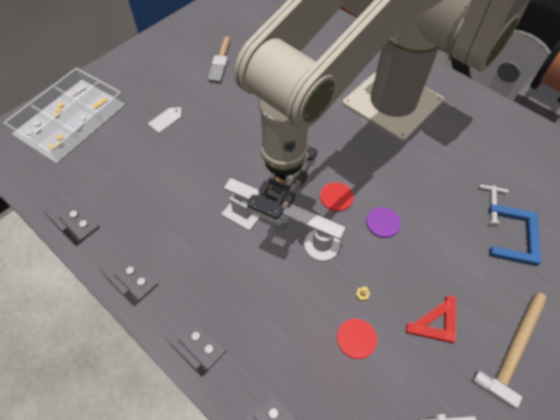

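The bar is level (z equal to 1 mm along its length), aligned, and 1.4 mm off sideways. I correct that and lower.

```bash
python3 -m pendant '[{"translation":[-0.5,-1,3],"twist":[0,0,0],"grip":-1},{"translation":[0,-0.5,4],"twist":[0,0,0],"grip":-1},{"translation":[0,0,3],"twist":[0,0,0],"grip":-1},{"translation":[0,0,2],"twist":[0,0,0],"grip":-1},{"translation":[0,0,1],"twist":[0,0,0],"grip":-1},{"translation":[0,0,0],"twist":[0,0,0],"grip":-1},{"translation":[0,0,0],"twist":[0,0,0],"grip":-1},{"translation":[0,0,0],"twist":[0,0,0],"grip":-1},{"translation":[0,0,0],"twist":[0,0,0],"grip":-1},{"translation":[0,0,0],"twist":[0,0,0],"grip":-1}]'; python3 g.py 536 43.3 72 15.3
```

```text
t: 43.2
tool_pos: [0.536, 0.0426, 0.0794]
orientation: [1.903, 2.498, 0.001]
force: [0.2, 0.4, -7.2]
opening: 0.0289
t 43.2 pos [536.   42.6  79.4] open 28.9 F [ 0.2  0.4 -7.2]
 tool shift now [0.7 0.2 7.4]  in final frame [0.7 0.2 7.4] twist [0.001 0.    0.002]
```

```bash
python3 -m pendant '[{"translation":[0.5,0,2],"twist":[0,0,0],"grip":-1},{"translation":[0,0,2],"twist":[0,0,0],"grip":-1},{"translation":[0,0,1],"twist":[0,0,0],"grip":-1},{"translation":[0,0,1],"twist":[0,0,0],"grip":-1},{"translation":[0,0,0.5],"twist":[0,0,0],"grip":-1},{"translation":[0,0,0],"twist":[0,0,0],"grip":-1},{"translation":[0,0,0],"twist":[0,0,0],"grip":-1},{"translation":[0,0,0],"twist":[0,0,0],"grip":-1},{"translation":[0,0,0],"twist":[0,0,0],"grip":-1},{"translation":[0,0,0],"twist":[0,0,0],"grip":-1}]'; python3 g.py 536 43.3 72 15.3
```

```text
t: 44.2
tool_pos: [0.536, 0.0431, 0.0725]
orientation: [1.903, 2.498, 0.001]
force: [-0.5, -0.5, -7.2]
opening: 0.0291
t 44.2 pos [536.   43.1  72.5] open 29.1 F [-0.5 -0.5 -7.2]
 tool shift now [0.2 0.1 0.5]  in final frame [0.2 0.1 0.5] twist [0.001 0.    0.002]
```

```bash
python3 -m pendant '[{"translation":[0,0,0.5],"twist":[0,0,0],"grip":-1},{"translation":[0,0,0.5],"twist":[0,0,0],"grip":-1},{"translation":[0,0,0.5],"twist":[0,0,0],"grip":-1},{"translation":[0,0,0],"twist":[0,0,0],"grip":-1},{"translation":[0,0,0],"twist":[0,0,0],"grip":-1},{"translation":[0,0,0],"twist":[0,0,0],"grip":-1},{"translation":[0,0,0],"twist":[0,0,0],"grip":-1},{"translation":[0,0,0],"twist":[0,0,0],"grip":-1},{"translation":[0,0,0],"twist":[0,0,0],"grip":-1},{"translation":[0,0,0],"twist":[0,0,0],"grip":-1}]'; python3 g.py 536 43.3 72 15.3
```

```text
t: 45.2
tool_pos: [0.5362, 0.0431, 0.0722]
orientation: [1.903, 2.498, 0.001]
force: [-1.8, -0.2, -3.7]
opening: 0.029
t 45.2 pos [536.2  43.1  72.2] open 29.0 F [-1.8 -0.2 -3.7]
 tool shift now [ 0.2 -0.2  0.2]  in final frame [ 0.2 -0.2  0.2] twist [0.001 0.001 0.002]
```

```bash
python3 -m pendant '[{"translation":[0,0,0.5],"twist":[0,0,0],"grip":-1},{"translation":[0,0,0.5],"twist":[0,0,0],"grip":-1},{"translation":[0,0,0.3],"twist":[0,0,0],"grip":-1},{"translation":[0,0,0],"twist":[0,0,0],"grip":-1},{"translation":[0,0,0],"twist":[0,0,0],"grip":-1},{"translation":[0,0,0],"twist":[0,0,0],"grip":-1},{"translation":[0,0,0],"twist":[0,0,0],"grip":-1},{"translation":[0,0,0],"twist":[0,0,0],"grip":-1},{"translation":[0,0,0],"twist":[0,0,0],"grip":-1},{"translation":[0,0,0],"twist":[0,0,0],"grip":-1}]'; python3 g.py 536 43.3 72 15.3
```

```text
t: 46.2
tool_pos: [0.5363, 0.0431, 0.0722]
orientation: [1.903, 2.498, 0.001]
force: [-3.6, 0.1, -0.6]
opening: 0.0289
t 46.2 pos [536.3  43.1  72.2] open 28.9 F [-3.6  0.1 -0.6]
 tool shift now [ 0.3 -0.2  0.2]  in final frame [ 0.3 -0.2  0.2] twist [0.001 0.001 0.002]
```

The stubs carry the weight. Releasing.

```bash
python3 -m pendant '[{"translation":[0,0,0],"twist":[0,0,0],"grip":-0.3},{"translation":[0,0,0],"twist":[0,0,0],"grip":-0.2},{"translation":[0,0,0],"twist":[0,0,0],"grip":0},{"translation":[0,0,0],"twist":[0,0,0],"grip":0},{"translation":[0,0,0],"twist":[0,0,0],"grip":0},{"translation":[0,0,-3],"twist":[0,0,0],"grip":0},{"translation":[0,0,-8],"twist":[0,0,0],"grip":0},{"translation":[0,0,-15],"twist":[0,0,0],"grip":0},{"translation":[0,0,-25],"twist":[0,0,0],"grip":0},{"translation":[0,0,-30],"twist":[0,0,0],"grip":0}]';python3 -m pendant '[{"translation":[0,0,-30],"twist":[0,0,0],"grip":0},{"translation":[0,0,-30],"twist":[0,0,0],"grip":0},{"translation":[0,-15,-20],"twist":[0,0,0],"grip":0},{"translation":[0,-30,-10],"twist":[0,0,0],"grip":0},{"translation":[0,-40,0],"twist":[0,0,0],"grip":0},{"translation":[0,-40,0],"twist":[0,0,0],"grip":0},{"translation":[0,-25,0],"twist":[0,0,0],"grip":0},{"translation":[0,-10,0],"twist":[0,0,0],"grip":0},{"translation":[0,0,0],"twist":[0,0,0],"grip":0},{"translation":[0,0,0],"twist":[0,0,0],"grip":0}]'
python3 - <<'E'
from w import *
zt=80;u=np.array([np.cos(np.radians(105.3)),np.sin(np.radians(105.3))]);n2=np.array([u[1],-u[0]]);c0=np.array([535.8,43.4])
for n in('top','scene','wrist'):
    p,d,i=snap('c2'+n,n);W=n=='wrist';P=cloud(i,d,W)*1000
    q=P[:,:,:2]-c0;a=q@u;b=q@n2
    m=((abs(P[:,:,2]-zt)<7)&(abs(a)<170)&(abs(b)<25)&(p.min(2)>120)).astype(np.uint8)
    c=max(cv2.findContours(m,0,1)[0],key=cv2.contourArea)[:,0]
    X=((onplane(i,c,.08,W)*1000-c0)@np.c_[u,n2]).astype(np.float32)
    print(n,np.round(np.hstack(cv2.minAreaRect(X)),1),[float(np.median(P[(m>0)&(a>l)&(a<l+50)][:,2]).round(1)) if ((m>0)&(a>l)&(a<l+50)).sum() else None for l in(-145,-95,45,95)])
a=cv2.imread('pics/c2top.png')[130:310,130:460];cv2.imwrite('pics/c2crop.png',cv2.resize(a,None,fx=2.4,fy=2.4))
s=robot.read_state();print(s['tool_pos'],s['t'])
E
```

```text
t: 47.2
tool_pos: [0.5363, 0.0431, 0.1562]
orientation: [1.903, 2.498, 0.002]
force: [0.8, 0.2, 0.7]
opening: 0.0465
t: 48.2
tool_pos: [0.3807, -0.0007, 0.2695]
orientation: [1.887, 2.479, 0.026]
force: [-0.5, -0.2, -0.1]
opening: 0.0465
dq 0.025
top [ -1.1   1.2  34.6 289.8  89.8] [81.2, 80.9, 80.7, 80.6]
dq 0.024
scene [ 1.700e+00 -1.000e-01  2.895e+02  3.730e+01  7.000e-01] [79.9, 79.8, 79.6, 79.9]
dq 0.018
wrist [ 2.260e+01 -1.200e+00  2.452e+02  3.390e+01  1.000e-01] [80.3, 80.4, 80.5, 80.5]
[ 0.38086125 -0.00051431  0.26864189] 48.35
```

View pics/c2crop.png

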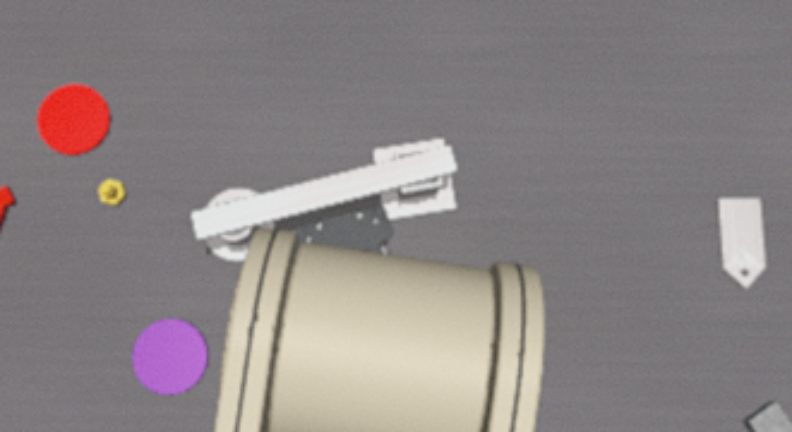

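View pics/c2scene.png

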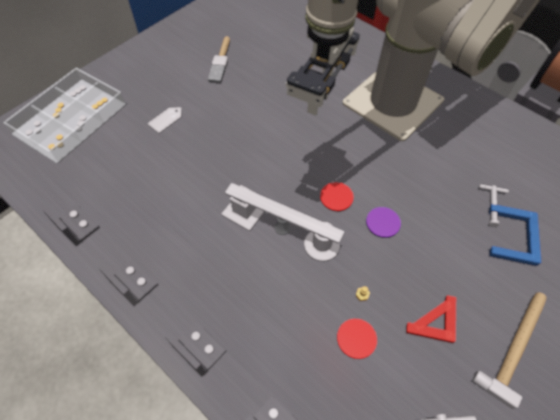

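The bar lies level across both stubs, over the jack. The fitting at (363,293) and tag at (166,120) have not moved, and the robot is clear. Handing in.

```bash
python3 -c "
from plant import robot
print(robot.close_job())"
```

```text
the job is handed in; nothing more can be done
None
```

The frame is set out as asked, in the order asked, and the job is handed in with about 48 s of the 106 s used. The hand-in gives no verdict; the figures below are from my own camera checks.

| Piece | Last check |
|---|---|
| Pipe stub on the round plate | about 1.5 mm off centre |
| Tube stub on the square plate | about 0.3 mm off centre, about 1° from parallel |
| Screw jack | within about 1 mm of the midpoint between the plates |
| Flat bar across both stubs | level within about 0.6 mm along its length, about 1–2 mm off centre lengthways, about 1 mm off sideways, over the jack |

- **Setting down:** each piece was lowered until the wrist no longer carried its weight, then released.
- **Left alone:** the brass fitting and steel tag look unmoved in the last picture, and the gripper is clear of everything.
- **Camera disagreement:** the top and scene cameras disagreed by up to 2.8 mm on the bar's lengthways centre (-1.1 against +1.7 mm). That is in line with their 2 mm calibration, so I left it.
- **Not rechecked:** the pipe, tube and jack were measured before the bar went on. With the bar in place I checked them only by eye, and the jack is hidden under it.

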